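# Load the connector carriers with the lifter

## Robot

A 6-joint arm with a two-finger parallel gripper is mounted at the origin on the work surface. World frame = base frame: x ahead of the robot, y to its left, z up, the work surface at z = 0. Lengths are in m, angles in rad, forces in N, time in s.
With the tool pointing down it reaches from about 0.35 to 1 m from the base axis. Payload 7.1 kg.
Tool frame: the origin (TCP) lies between the finger pads; the fingertips stand 25 mm ahead of it and the grasp point (between the pads) lies 6 mm ahead of it (ctrl.finger_overhang is the distance from the TCP to the fingertips, in m); z points along the fingers, y is the line along which they close (so a half turn about z gives the same grasp; the last joint's range is limited). The gripper opens to 85 mm and grips with 20 to 120 N. Pads are 22 mm wide; open, the fingers measure 114 mm over their backs; the gripper's body (76 mm by 85 mm) begins 54 mm behind the grasp point. The pads swing forward as they close: fully open they stand 13 mm farther back than shut.
Start: joints at [1.265, 0.423, 1.63, -0, 1.089, -0.019], TCP at [0.177, 0.599, 0.256] pointing down, gripper open.
Joint ranges: [-3, 3], [-0.9, 2.11], [0.09, 2.58], [-1.31, 4.45], [0.11, 2.69], [-2.54, 2.54]. Speed limits (rad/s): [2.39, 2.39, 3.01, 3.14, 3.14, 3.14].

## Interface

Orientations are given as a rotation vector (axis times angle).
In Python, from station import get_state, viewer, ctrl gives the robot as it stands.
- The arm moves only by the tool step_arm, never from a script. Its arguments are lists of equal length, an entry for each row: "offset": the shift along the tool's x, y, z each as a share of 0.06 m, from -1 to 1, a list of three; "rotation": the turn, a rotation vector about the tool's x, y, z each as a share of 5 degrees, from -1 to 1, a list of three; "hand": the opening, from -1 (shut) to 1 (fully open). In form: {"offset": [[dx, dy, dz], ...], "rotation": [[ax, ay, az], ...], "hand": [hand, ...]}. A call has 1 to 10 rows; each row shifts and turns the commanded pose from where the row before left it, along the tool's axes as they then stand; what a row does not reach is not made up. A row lasts 1/8 s, in which the tool goes at most 62.5 mm and 10.7 degrees, less where a joint would pass 70% of its speed; a pose out of reach is approached as far as the arm can. A call with a number of a shift or a turn outside -1 to 1 is refused whole. A call with a gripper value outside its range is refused whole. The fingers move at their own pace and stop on an object; the grip force is fixed at half the most. Time passes only in rows, so rows that do not move let the fingers close. It gives the time, the measured TCP pose, the force, the opening and the grip force at its end, in the units of the state.
- get_state(): the state, without advancing time (a new reading comes with each control period).
- viewer.capture(name): name is "scene" or "top" or "wrist"; returns (picture, depth): 480x640x3 uint8, red, green, blue; 480x640 float32, m along the optical axis (not along the pixel's ray), 0 where there is no reading.
- viewer.camera_params(name): a dict with "K" (3x3 intrinsics, pixels), "k1" (the pictures are not rectified: a ray, as slopes to the right and down, at radius r is drawn at 1 + k1 r^2 times it, then the intrinsics apply), "R" (3x3) and "t" (3): a world point X has camera coordinates R X + t; the wrist camera has in their place "hand_eye" (4x4, takes a point from camera to tool coordinates, whose origin is the TCP and whose axes are the flange's). Camera axes: x right, y down, z forward; pixel columns grow to the right and rows downward; lengths in m; the calibration is good to about 2 mm. A picture is of the moment at which its call begins: read the wrist's pose just before it. camera_params takes no time and is no camera call.
- ctrl.job_done(): hands the job in; it is judged then, once.
The state is a dict: "time": time; "joints": joint angles; "qd": joint speeds; "effort": joint torques, N m; "tool_pos": TCP position; "orientation": TCP orientation; "ft_force": force on the tool from outside, world axes, zero at the start; "ft_torque": the same for the moment, N m; "opening": finger opening in m; "grip_force": force on a finger pad.
Only numpy, scipy, OpenCV 4.12 (cv2) and the standard library are available. Lean on these libraries where they do the work, as an engineer would, in place of code of your own. Each camera call takes 0.05 s, during which the arm holds its last target. There are 200 camera calls.

## Task

Take the orange-handled lifter off its forked hook, slide its blade under each coloured carrier of glued connectors waiting on the green mat, and carry it over to stand centred and square on the pad of its own colour on the steel tray; the gripper must never touch the carriers themselves. When every carrier is in place, hang the lifter back in its hook, and last of all swing the red ready lever fully over to its other side. Leave everything else on the bench alone.

Things in the scene. Friction and masses are not known exactly. Their poses are not given: they have to be found in the camera images.
- lifter: orange-handled lifter, 220 g. Origin: stem axis, blade underside; +x = blade direction, z up. Blade 36 wide (y), 3 thick, x -20 to +105. Stem 12 x 12, z 3 to 85. Black collar 50 x 50, z 85 to 91, rests on the fork. Orange grip block 24 x 24, z 91 to 138, black at its top: grip it from above at z = 120 (mm)
- stand: fixed stand with forked hook. Origin under the hanging place, z up; fork opens to its -x, roughly to the robot. Post 48 wide behind, x 34 to 50. Two prongs along x, 12 wide, 24 apart, top at z = 185, x -41 to 34, with upturned orange tips 10 high (x -41 to -35), so lift the collar over 10 to pass them. Nothing above z = 195 (mm)
- stand_hang (a point): where the lifter's origin is when hung: 100 mm above the stand's origin. Hung, the lifter's +x (blade) points to the stand's -y; the stem has 6 mm of play each side between the prongs
- mat: fixed green bench mat 220 (x) x 390 (y) mm, 3 mm thick, on which the carriers wait. Origin in the middle of its underside
- tray: fixed steel loading tray, a flat rimless slab 140 (x) x 390 (y) mm, top at z = 15 mm; three pads lie on it in a row along y, 100 mm apart. Origin in the middle of its underside; -x is the free side facing the robot
- lever (a joint): ready lever on a grey block beyond the tray's +x edge: angle in rad, 0 = leaning to the tray's -y, 1.0 = fully over to the tray's +y; stays where it is left, starts at 0 to 0.1; turns easily (a few N near the tip)
- lever_tip (a point): centre of the ready lever's red ball tip (26 mm wide), 80 mm from the pivot, which is 22 mm above the table
- carrier_blue: blue carrier: plate 80 (x) x 70 (y) mm, 3 thick, with six glued upright nickel shells (top z = 41), about 150 g. Origin mid underside, z up. Runners along x, 10 wide and 16 high, under both y edges leave a tunnel 50 wide and 16 high under the plate, open at both x ends, for the blade. May be absent
- pad_blue: blue pad painted on the tray, 108 (x) x 92 (y) mm, flat; the place of the blue carrier. Origin in its middle, on the tray's top; its x and y are the tray's
- carrier_yellow: yellow carrier: plate 80 (x) x 70 (y) mm, 3 thick, with six glued upright nickel shells (top z = 41), about 150 g. Origin mid underside, z up. Runners along x, 10 wide and 16 high, under both y edges leave a tunnel 50 wide and 16 high under the plate, open at both x ends, for the blade. May be absent
- pad_yellow: yellow pad painted on the tray, 108 (x) x 92 (y) mm, flat; the place of the yellow carrier. Origin in its middle, on the tray's top; its x and y are the tray's
- carrier_red: red carrier: plate 80 (x) x 70 (y) mm, 3 thick, with six glued upright nickel shells (top z = 41), about 150 g. Origin mid underside, z up. Runners along x, 10 wide and 16 high, under both y edges leave a tunnel 50 wide and 16 high under the plate, open at both x ends, for the blade. May be absent
- pad_red: red pad painted on the tray, 108 (x) x 92 (y) mm, flat; the place of the red carrier. Origin in its middle, on the tray's top; its x and y are the tray's
- cup: small steel cup, 32 mm wide, 40 mm high, between mat and tray; not part of the job, leave it alone. Origin at its underside (centre)
- bottle: white bottle, 44 mm wide, 110 mm high; not part of the job, leave it alone. Origin at its underside (centre)
- tweezers: steel tweezers, 120 mm long, lying; not part of the job, leave it alone. Origin at its underside (centre)
- screwdriver: screwdriver, lying; not part of the job, leave it alone. Origin at its underside (centre)
- reel: yellow reel, 70 mm wide, 20 mm high; not part of the job, leave it alone. Origin at its underside (centre)
- bin: blue parts bin 130 x 170 x 70 mm; not part of the job, leave it alone. Origin at its underside (centre)
- gauge: dark steel gauge block 50 x 30 x 20 mm; not part of the job, leave it alone. Origin at its underside (centre)

How it is judged:
On the way, in this order (a step that is already met when the one before it is completed fails the run):
1. the lifter is off its hook (horizontal distance between lifter and stand_hang above 0.07 m), for 0.1 s.
2. every carrier present stands on the pad of its colour, off the lifter (horizontal distance between carrier_blue and pad_blue below 0.014 m and angle between the x axis of carrier_blue and the x axis of pad_blue, either way round below 0.17 rad and angle between each of carrier_blue, carrier_yellow, carrier_red's own z axis and vertical below 0.08 rad and z of carrier_blue in the frame of pad_blue below 0.006 m and linear speed of each of carrier_blue, carrier_yellow, carrier_red below 0.03 m/s and horizontal distance between carrier_yellow and pad_yellow below 0.014 m and angle between the x axis of carrier_yellow and the x axis of pad_yellow, either way round below 0.17 rad and z of carrier_yellow in the frame of pad_yellow below 0.006 m and horizontal distance between carrier_red and pad_red below 0.014 m and angle between the x axis of carrier_red and the x axis of pad_red, either way round below 0.17 rad and z of carrier_red in the frame of pad_red below 0.006 m and contact force between each of carrier_blue, carrier_yellow, carrier_red and lifter below 0.05 N), for 0.2 s.
3. the lifter hangs on its hook again, let go (horizontal distance between lifter and stand_hang below 0.014 m and z of lifter in the frame of stand_hang between -0.006 and 0.006 m and angle between lifter's own z axis and vertical below 0.08 rad and linear speed of lifter below 0.03 m/s and contact force between lifter and the fingers below 0.05 N), for 0.2 s.
4. the ready lever is swung over (value of joint lever above 0.85 rad), for 0.1 s.
At the end, for the whole second after the job is handed in: every carrier present stands level and at rest on the pad of its own colour, centred within 14 mm and square within 0.17 rad (either way round); the lifter hangs at rest and upright in the fork, within 14 mm sideways and 6 mm in height of its hanging place; the lever is past 0.85 rad (horizontal distance between carrier_blue and pad_blue below 0.014 m and angle between the x axis of carrier_blue and the x axis of pad_blue, either way round below 0.17 rad and angle between each of carrier_blue, carrier_yellow, carrier_red, lifter's own z axis and vertical below 0.08 rad and z of carrier_blue in the frame of pad_blue below 0.006 m and linear speed of each of carrier_blue, carrier_yellow, carrier_red, lifter below 0.03 m/s and horizontal distance between carrier_yellow and pad_yellow below 0.014 m and angle between the x axis of carrier_yellow and the x axis of pad_yellow, either way round below 0.17 rad and z of carrier_yellow in the frame of pad_yellow below 0.006 m and horizontal distance between carrier_red and pad_red below 0.014 m and angle between the x axis of carrier_red and the x axis of pad_red, either way round below 0.17 rad and z of carrier_red in the frame of pad_red below 0.006 m and horizontal distance between lifter and stand_hang below 0.014 m and z of lifter in the frame of stand_hang between -0.006 and 0.006 m and value of joint lever above 0.85 rad); the robot touches nothing.
It fails at once if the gripper touches a carrier (contact force between the fingers and carrier_blue above 1 N or contact force between the fingers and carrier_yellow above 1 N or contact force between the fingers and carrier_red above 1 N).
It fails at once if something that is not part of the job is shoved or knocked over (distance of any of cup, bottle, tweezers, screwdriver, reel, bin, gauge from where it was at the start of the episode above 0.05 m).
Of carrier_blue, carrier_yellow, carrier_red only 2 to 3 are there at a start; the rules pass over those that are not, and their reading is None.
At some moment in a run one of carrier_blue, carrier_yellow, carrier_red may be knocked a few centimetres aside while the robot is not near it.
It also fails if it takes over 210 s, if anything falls off the work surface, if the arm or the gripper's body presses on something with over 40 N, if the wrist force passes 120 N, or if a joint passes its speed limit or range.

## Working session

There is one attempt and no reset: what is moved stays moved. The work goes in short steps, Python scripts to look and compute and a tool call to move; the robot and the scene stay as the last step left them, time stands still between calls to the robot, and variables do not carry over. Pictures are saved under pics/ and viewed, at most 14 in all, crops included, and the job is handed in when it is done.

Besides the shell and the picture viewer there is one more tool, called after ">>>" by a JSON object that holds its "op" and its "data", one argument or row to a line. step_arm: Moves the arm, as the interface text tells. Shift numbers are shares of 0.06 m and turn numbers shares of 5 degrees, none past 1 either way. Its arguments: {"type":"object","properties":{"offset":{"type":"array"},"rotation":{"type":"array"},"hand":{"type":"array"}},"required":["offset","rotation","hand"]}

```bash
mkdir -p pics; ls
python3 - <<'E'
from station import get_state, viewer, ctrl
import cv2
s=get_state(); print(s)
for n in ("scene","top"):
    p,d=viewer.capture(n); cv2.imwrite(f"pics/{n}0.png",p[:,:,::-1]); c=viewer.camera_params(n); print(n,c)
print(viewer.camera_params("wrist"))
E
```

```text
pics
{'time': 0.0, 'joints': array([ 1.26501939e+00,  4.23843904e-01,  1.63071304e+00,  2.64787313e-05,
        1.08855690e+00, -1.89939077e-02]), 'qd': array([ 0.00128904,  0.00038365, -0.00057307,  0.00100633,  0.00129731,
        0.00039294]), 'effort': array([-3.63035222e-03, -5.57375586e+01, -2.81735730e+01, -2.20195734e-04,
        7.43781449e-03,  1.00340992e-05]), 'tool_pos': array([0.17660474, 0.59899882, 0.25553468]), 'orientation': array([-4.48916141e-01, -3.10908067e+00,  2.35187651e-03]), 'ft_force': array([-0.07136259,  0.4803513 , -0.56055304]), 'ft_torque': array([-0.00011059,  0.0351262 , -0.00136028]), 'grip_force': 0.0, 'opening': 0.0856339724702205}
scene {'K': array([[490.81868898,   0.        , 317.74385043],
       [  0.        , 490.81868898, 243.84585803],
       [  0.        ,   0.        ,   1.        ]]), 'k1': -0.11346903390562842, 'R': array([[ 0.36805271,  0.92973739,  0.01120702],
       [ 0.78239339, -0.30316651, -0.54401346],
       [-0.50239206,  0.20899392, -0.83900164]]), 't': array([-0.20318759, -0.32026335,  1.4217105 ])}
top {'K': array([[435.7
[... 213 characters left out ...]
0842743],
       [-0.9865357 ,  0.02489472, -0.16164025],
       [ 0.16179835,  0.00445955, -0.98681377]]), 't': array([0.04404161, 0.52028547, 0.84954548])}
{'K': array([[390.62979229,   0.        , 320.5195198 ],
       [  0.        , 390.62979229, 239.52602355],
       [  0.        ,   0.        ,   1.        ]]), 'k1': -0.05055573734070162, 'hand_eye': array([[-1.17054214e-04, -9.61662559e-01, -2.74235501e-01,
         7.01924879e-02],
       [ 9.99999986e-01, -7.93612962e-05, -1.48541765e-04,
        -5.13557889e-04],
       [ 1.21083369e-04, -2.74235514e-01,  9.61662554e-01,
        -1.17364271e-01],
       [ 0.00000000e+00,  0.00000000e+00,  0.00000000e+00,
         1.00000000e+00]])}
```

View pics/top0.png

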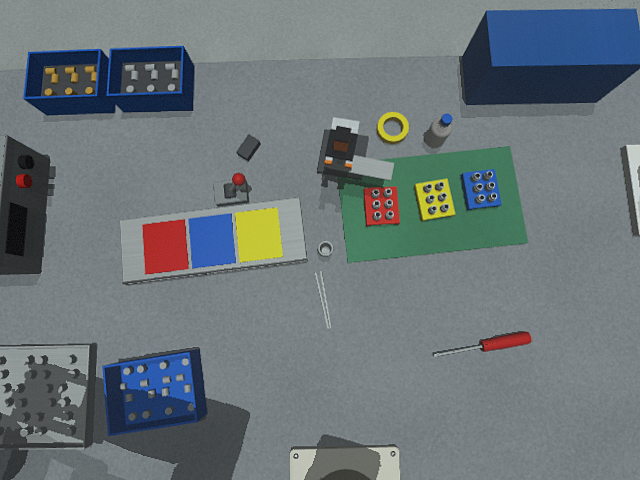

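View pics/scene0.png

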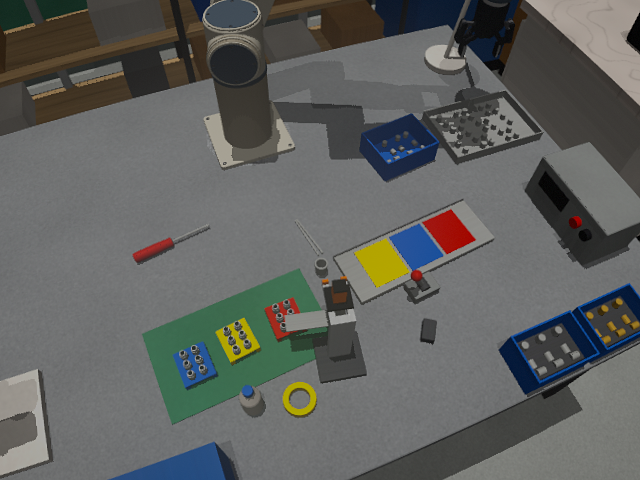

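The top view shows the tray pads: red at (165,247), blue at (212,240), yellow at (259,235). The carriers are red (381,206), yellow (435,200) and blue (482,189). The lifter hangs at (345,150) with its blade pointing to the right (world -y), and the lever ball is at (238,180). All three carriers are present.

```bash
cat > h.py <<'E'
from station import get_state, viewer, ctrl
import numpy as np, cv2
from scipy.spatial.transform import Rotation as Ro
def cap(n):
    s=get_state(); p,d=viewer.capture(n); c=viewer.camera_params(n)
    if n=="wrist":
        T=np.eye(4);T[:3,:3]=Ro.from_rotvec(s['orientation']).as_matrix();T[:3,3]=s['tool_pos']
        M=T@c['hand_eye']; R=M[:3,:3].T; t=-R@M[:3,3]
    else: R,t=c['R'],c['t']
    v,u=np.mgrid[:480,:640]
    q=cv2.undistortPoints(np.stack([u,v],-1).reshape(-1,1,2).astype(np.float64),c['K'],np.array([c['k1'],0,0,0.])).reshape(480,640,2)
    rays=np.dstack([q,np.ones((480,640))])@R      # world ray per unit depth
    C=-R.T@t
    W=C+rays*d[...,None]; W[d==0]=np.nan
    return p,d,W,rays,C
def plane(rays,C,z): return C+rays*((z-C[2])/rays[...,2])[...,None]
def mask(p,col):
    h=cv2.cvtColor(p,cv2.COLOR_RGB2HSV); H,S,V=[h[...,i].astype(int) for i in range(3)]
    k={'red':(H<6)|(H>174),'blue':(H>105)&(H<125),'yellow':(H>24)&(H<35),'orange':(H>6)&(H<20)}[col]
    return k&(S>130)&(V>50)
def rect(P):
    (cx,cy),(a,b),g=cv2.minAreaRect(P[:,:2].astype(np.float32)*1000)
    # angle of the long side, folded to (-90,90]
    if a<b: a,b,g=b,a,g+90
    g=(g+90)%180-90
    return np.round([cx,cy,a,b,g],1)
def biggest(m):
    n,l,st,_=cv2.connectedComponentsWithStats(m.astype(np.uint8))
    return l==1+np.argmax(st[1:,4])
E
cat > look.py <<'E'
from h import *
for n in ("top","scene"):
    p,d,W,rays,C=cap(n); print(n,np.round(C,3)); Z=W[...,2]
    tz=plane(rays,C,.015); cz=plane(rays,C,.022)
    for c in ('blue','yellow','red'):
        m=mask(p,c)
        xr=(W[...,0]>.3)&(W[...,0]<.75)
        a=biggest(m&(abs(Z-.015)<.006)&xr&(W[...,1]>.03)&(W[...,1]<.45))
        b=biggest(m&(abs(Z-.022)<.006)&xr&(W[...,1]<.05))
        print(c,'pad',rect(tz[a]),round(np.nanmedian(Z[a]),4),'| car',rect(cz[b]),b.sum(),round(np.nanmedian(Z[b]),4))
    g=p[...,1].astype(int)
E
cat > l2.py <<'E'
from h import *
for n in ("top","scene"):
    p,d,W,rays,C=cap(n); Z=W[...,2]
    box=(W[...,0]>.5)&(W[...,0]<.85)&(W[...,1]<.05)&(W[...,1]>-.25)
    for nm,lo,hi in (('griptop',.226,.25),('tips/collar',.178,.2),('blade',.095,.110)):
        m=box&(Z>lo)&(Z<hi)
        if m.sum()>5: m=biggest(m); print(n,nm,m.sum(),rect(W[m]),np.round(np.nanmedian(Z[m]),4))
    o=mask(p,'orange')&box
    k,l,st,_=cv2.connectedComponentsWithStats(o.astype(np.uint8))
    for i in range(1,k):
        if st[i,4]>4: print(' orange',st[i,4],np.round(np.nanmedian(W[l==i],0),4), np.round(np.nanmin(Z[l==i]),3),np.round(np.nanmax(Z[l==i]),3))
    m=mask(p,'red')&(W[...,1]>0)&(W[...,1]<.3)&(Z>.04)&(W[...,0]>.5)
    m=biggest(m); print(' ball',m.sum(),np.round(np.nanmean(W[m],0),4),np.round(np.nanmax(Z[m]),4))
E
python3 look.py; python3 l2.py
```

```text
top [0.377 0.027 0.923]
blue pad [531.1 268.4 106.6  91.6   5.8] 0.0151 | car [ 626.6 -308.9   80.6   71.6    5.2] 748 0.0208
yellow pad [541.  169.2 107.4  91.7   5.8] 0.0151 | car [ 607.  -207.3   78.5   71.4    8.5] 745 0.021
red pad [520.8 367.7 107.2  91.6   5.8] 0.015 | car [596.9 -93.5  80.2  69.8   1.9] 804 0.0211
scene [ 1.04  -0.205  1.021]
blue pad [530.1 266.7 106.8  91.    5.8] 0.0163 | car [ 629.  -310.9   83.    69.9    5.6] 747 0.022
yellow pad [540.4 167.5 107.7  92.3   6.2] 0.0163 | car [ 608.2 -209.6   82.4   70.6    8.5] 737 0.0219
red pad [519.2 367.3 107.1  91.7   6.4] 0.0163 | car [ 309.8 -336.3   97.9   25.5  -80.4] 286 0.0233
top griptop 241 [667.2  -5.1  26.2  24.5 -13.1] 0.2367
top tips/collar 907 [673.5  -6.5  91.2  50.2 -12.8] 0.1889
top blade 840 [658.4 -46.8 125.7  35.3  77.1] 0.1018
 orange 96 [ 0.6562 -0.002   0.2126] 0.194 0.234
 orange 26 [0.6344 0.0192 0.1942] 0.186 0.198
 orange 27 [ 0.6273 -0.0155  0.1942] 0.185 0.196
 ball 116 [0.6367 0.1947 0.103 ] 0.1092
scene griptop 211 [666.1  -6.7  27.6  25.2 -12.7] 0.2383
scene tips/collar 835 [672.   -8.   94.2  50.5 -12.5] 0.1895
scene blade 741 [652.9 -66.1  88.8  38.6  76.7] 0.1032
 orange 18 [0.6347 0.0193 0.1949] 0.187 0.24
 orange 28 [ 0.6285 -0.0177  0.194 ] 0.187 0.197
 orange 139 [ 0.6777 -0.0112  0.211 ] 0.192 0.233
 orange 10 [ 0.636  -0.1256  0.0137] 0.003 0.021
 ball 97 [0.6417 0.1914 0.1032] 0.1112
```

```bash
cat > plan.py <<'E'
import sys
from h import *
def plan(x,y,z,yaw):
    s=get_state(); R=Ro.from_rotvec(s['orientation']); 
    ty=R.as_matrix()[:,1]; cur=np.degrees(np.arctan2(ty[1],ty[0]))
    a=np.radians(yaw); T=Ro.from_matrix(np.array([[np.sin(a),np.cos(a),0],[-np.cos(a),np.sin(a),0],[0,0,-1]]).T.T)
    off=R.inv().apply(np.array([x,y,z])-s['tool_pos'])/.06
    rv=np.degrees((R.inv()*T).as_rotvec())/5
    print('t',round(s['time'],2),'pos',np.round(s['tool_pos'],4),'yaw',round(cur,2),'open',round(s['opening'],4),'F',np.round(s['ft_force'],1))
    print('offset total',np.round(off,3),'rot total',np.round(rv,2),'| j6',round(np.degrees(s['joints'][5]),1))
if __name__=="__main__": plan(*map(float,sys.argv[1:5]))
E
python3 plan.py .6667 -.0059 .33 -102.9
```

```text
Traceback (most recent call last):
  File "plan.py", line 11, in <module>
    if __name__=="__main__": plan(*map(float,sys.argv[1:5]))
                             ~~~~^^^^^^^^^^^^^^^^^^^^^^^^^^^
  File "plan.py", line 6, in plan
    a=np.radians(yaw); T=Ro.from_matrix(np.array([[np.sin(a),np.cos(a),0],[-np.cos(a),np.sin(a),0],[0,0,-1]]).T.T)
                         ~~~~~~~~~~~~~~^^^^^^^^^^^^^^^^^^^^^^^^^^^^^^^^^^^^^^^^^^^^^^^^^^^^^^^^^^^^^^^^^^^^^^^^^^^
  File "scipy/spatial/transform/_rotation.pyx", line 1143, in scipy.spatial.transform._rotation.Rotation.from_matrix
ValueError: Non-positive determinant (left-handed or null coordinate frame) in rotation matrix 0: [[-0.97476119 -0.22325012  0.        ]
 [ 0.22325012 -0.97476119  0.        ]
 [ 0.          0.         -1.        ]].
```

```bash
sed -i 's/np.array(\[\[np.sin.*\.T\.T)/np.array([[-np.sin(a),np.cos(a),0],[np.cos(a),np.sin(a),0],[0,0,-1]]))/' plan.py
python3 plan.py .6667 -.0059 .33 -102.9
```

```text
t 0.3 pos [0.1767 0.5993 0.256 ] yaw 73.57 open 0.0855 F [ 0.9 -0.4  0.2]
offset total [-10.686  -7.365  -1.229] rot total [-0.000e+00  1.000e-02  3.529e+01] | j6 -1.1
```

>>> {"op": "step_arm", "data": {
  "offset": [
    [-0.53,-0.37,-0.06],
    [-0.53,-0.37,-0.06],
    [-0.53,-0.37,-0.06],
    [-0.53,-0.37,-0.06],
    [-0.53,-0.37,-0.06],
    [-0.53,-0.37,-0.06],
    [-0.53,-0.37,-0.06],
    [-0.53,-0.37,-0.06],
    [-0.53,-0.37,-0.06],
    [-0.53,-0.37,-0.06]
  ],
  "rotation": [
    [0,0,0],
    [0,0,0],
    [0,0,0],
    [0,0,0],
    [0,0,0],
    [0,0,0],
    [0,0,0],
    [0,0,0],
    [0,0,0],
    [0,0,0]
  ],
  "hand": [1,1,1,1,1,1,1,1,1,1]
}}

```text
time: 1.55
tool_pos: [0.4197, 0.2955, 0.2926]
orientation: [0.449, 3.109, 0.0]
ft_force: [-0.6, 0.2, 0.1]
opening: 0.0854
grip_force: 0.0
```

>>> {"op": "step_arm", "data": {
  "offset": [
    [-0.53,-0.37,-0.06],
    [-0.53,-0.37,-0.06],
    [-0.53,-0.37,-0.06],
    [-0.53,-0.37,-0.06],
    [-0.53,-0.37,-0.06],
    [-0.53,-0.37,-0.06],
    [-0.53,-0.37,-0.06],
    [-0.53,-0.37,-0.06],
    [-0.53,-0.37,-0.06],
    [-0.53,-0.37,-0.06]
  ],
  "rotation": [
    [0,0,0],
    [0,0,0],
    [0,0,0],
    [0,0,0],
    [0,0,0],
    [0,0,0],
    [0,0,0],
    [0,0,0],
    [0,0,0],
    [0,0,0]
  ],
  "hand": [1,1,1,1,1,1,1,1,1,1]
}}

```text
time: 2.8
tool_pos: [0.6618, -0.0074, 0.3283]
orientation: [-0.449, -3.109, -0.0]
ft_force: [0.2, 0.9, -0.1]
opening: 0.0854
grip_force: 0.0
```

>>> {"op": "step_arm", "data": {
  "offset": [
    [0,0,0],
    [0,0,0],
    [0,0,0],
    [0,0,0],
    [0,0,0],
    [0,0,0],
    [0,0,0],
    [0,0,0],
    [0,0,0],
    [0,0,0]
  ],
  "rotation": [
    [0,0,1],
    [0,0,1],
    [0,0,1],
    [0,0,1],
    [0,0,1],
    [0,0,1],
    [0,0,1],
    [0,0,1],
    [0,0,1],
    [0,0,1]
  ],
  "hand": [1,1,1,1,1,1,1,1,1,1]
}}

```text
time: 4.05
tool_pos: [0.6611, -0.0063, 0.3282]
orientation: [-1.725, -2.626, 0.0]
ft_force: [0.7, -0.4, -0.3]
opening: 0.0852
grip_force: 0.0
```

>>> {"op": "step_arm", "data": {
  "offset": [
    [0,0,0],
    [0,0,0],
    [0,0,0],
    [0,0,0],
    [0,0,0],
    [0,0,0],
    [0,0,0],
    [0,0,0],
    [0,0,0],
    [0,0,0]
  ],
  "rotation": [
    [0,0,1],
    [0,0,1],
    [0,0,1],
    [0,0,1],
    [0,0,1],
    [0,0,1],
    [0,0,1],
    [0,0,1],
    [0,0,1],
    [0,0,1]
  ],
  "hand": [1,1,1,1,1,1,1,1,1,1]
}}

```text
time: 5.3
tool_pos: [0.6611, -0.0063, 0.3282]
orientation: [-2.673, -1.651, 0.0]
ft_force: [0.4, -1.7, -0.3]
opening: 0.0852
grip_force: 0.0
```

>>> {"op": "step_arm", "data": {
  "offset": [
    [0,0,0],
    [0,0,0],
    [0,0,0],
    [0,0,0],
    [0,0,0],
    [0,0,0],
    [0,0,0],
    [0,0,0],
    [0,0,0],
    [0,0,0]
  ],
  "rotation": [
    [0,0,1],
    [0,0,1],
    [0,0,1],
    [0,0,1],
    [0,0,1],
    [0,0,1],
    [0,0,1],
    [0,0,1],
    [0,0,1],
    [0,0,1]
  ],
  "hand": [1,1,1,1,1,1,1,1,1,1]
}}

```text
time: 6.55
tool_pos: [0.6611, -0.0063, 0.3282]
orientation: [-3.12, -0.367, 0.001]
ft_force: [-0.6, -0.1, -0.5]
opening: 0.0854
grip_force: 0.0
```

>>> {"op": "step_arm", "data": {
  "offset": [
    [0,0,0],
    [0,0,0],
    [0,0,0],
    [0,0,0],
    [0,0,0],
    [0,0,0]
  ],
  "rotation": [
    [0,0,1],
    [0,0,1],
    [0,0,1],
    [0,0,1],
    [0,0,1],
    [0,0,0.3]
  ],
  "hand": [1,1,1,1,1,1]
}}

```text
time: 7.3
tool_pos: [0.6611, -0.0063, 0.3282]
orientation: [-3.121, 0.355, 0.0]
ft_force: [0.6, -1.0, -0.1]
opening: 0.0853
grip_force: 0.0
```

```bash
python3 plan.py .6667 -.0059 .226 -102.9
```

```text
t 7.3 pos [ 0.6611 -0.0063  0.3282] yaw -102.97 open 0.0853 F [ 0.6 -1.  -0.1]
offset total [ 0.09  -0.028  1.703] rot total [ 0.    0.   -0.01] | j6 101.4
```

Run:
```python
from h import *
p,d,W,rays,C=cap("wrist"); Z=W[...,2]; cv2.imwrite("pics/w1.png",p[:,:,::-1])
for nm,lo,hi in (('griptop',.228,.25),('collar',.18,.2),('blade',.09,.112)):
    m=(Z>lo)&(Z<hi)&(W[...,0]>.5)&(W[...,0]<.85)
    if m.sum()>9: m=biggest(m); print(nm,m.sum(),rect(W[m]),np.nanmedian(Z[m]).round(4))
for c in ('blue','yellow','red'):
    m=mask(p,c)&(abs(Z-.022)<.008)
    if m.sum()>500: m=biggest(m); print(c,m.sum(),rect(plane(rays,C,.022)[m]),np.nanmedian(Z[m]).round(4))
```

```text
griptop 2028 [667.   -6.3  25.1  24.5 -12.7] 0.238
collar 6426 [672.3  -7.4  91.9  50.4 -12.2] 0.19
blade 3259 [651.6 -72.8  74.1  36.8  77.1] 0.1027
blue 2693 [553.8 264.7  89.7  64.5 -83.9] 0.0155
yellow 3770 [543.2 164.4 105.1  89.3   6.1] 0.0155
red 2907 [536.2 361.6  89.9  79.8 -84. ] 0.0155
```

View pics/w1.png

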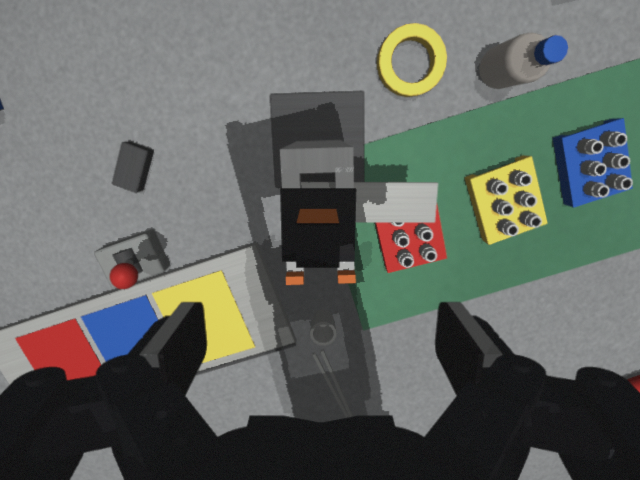

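The wrist view shows the lifter grip's black top at (318,222), between the two open fingers, with the blade to the right. The red, yellow and blue carriers are on the mat. The measured positions agree with the top view.

>>> {"op": "step_arm", "data": {
  "offset": [
    [0.03,0,0.57],
    [0.03,0,0.57],
    [0.03,0,0.57],
    [0,0,0],
    [0,0,0],
    [0,0,0],
    [0,0,0],
    [0,0,0],
    [0,0,0],
    [0,0,0]
  ],
  "rotation": [
    [0,0,0],
    [0,0,0],
    [0,0,0],
    [0,0,0],
    [0,0,0],
    [0,0,0],
    [0,0,0],
    [0,0,0],
    [0,0,0],
    [0,0,0]
  ],
  "hand": [1,1,1,1,-1,-1,-1,-1,-1,-1]
}}

```text
time: 8.6
tool_pos: [0.667, -0.0075, 0.227]
orientation: [-3.121, 0.354, -0.003]
ft_force: [-0.7, 0.8, 7.3]
opening: 0.0233
grip_force: 59.0
```

>>> {"op": "step_arm", "data": {
  "offset": [
    [0,0,0],
    [0,0,0],
    [0,0,0],
    [0,0,0]
  ],
  "rotation": [
    [0,0,0],
    [0,0,0],
    [0,0,0],
    [0,0,0]
  ],
  "hand": [-1,-1,-1,-1]
}}

```text
time: 9.1
tool_pos: [0.6669, -0.0075, 0.2269]
orientation: [-3.121, 0.354, -0.002]
ft_force: [-0.4, 1.0, 5.7]
opening: 0.0237
grip_force: 59.0
```

```bash
python3 plan.py .6667 -.0059 .226 -102.9;python3 l2.py | grep -v orange
```

```text
t 9.1 pos [ 0.6669 -0.0075  0.2269] yaw -102.93 open 0.0237 F [-0.4  1.   5.7]
offset total [-0.01  -0.024  0.016] rot total [-0.   -0.02 -0.01] | j6 101.3
top blade 88 [ 748.8 -219.3   20.9   20.3  -85.6] 0.1079
 ball 117 [0.6368 0.1947 0.103 ] 0.109
scene griptop 254 [666.8 -11.6  55.7  24.8  77.8] 0.2385
scene tips/collar 640 [682.4 -11.7  72.3  51.2 -11.2] 0.1876
scene blade 744 [652.9 -66.9  89.7  38.3  77.5] 0.1031
 ball 99 [0.6415 0.1916 0.1029] 0.1114
```

>>> {"op": "step_arm", "data": {
  "offset": [
    [0,0,-0.1],
    [0,0,-0.2],
    [-0.2,0,0],
    [-0.4,0,0],
    [-0.5,0,0],
    [-0.5,0,0],
    [-0.5,0,0],
    [-0.5,0,0],
    [-0.5,0,0],
    [-0.4,0,0]
  ],
  "rotation": [
    [0,0,0],
    [0,0,0],
    [0,0,0],
    [0,0,0],
    [0,0,0],
    [0,0,0],
    [0,0,0],
    [0,0,0],
    [0,0,0],
    [0,0,0]
  ],
  "hand": [-1,-1,-1,-1,-1,-1,-1,-1,-1,-1]
}}

```text
time: 10.45
tool_pos: [0.4595, 0.0397, 0.2435]
orientation: [3.122, -0.354, -0.001]
ft_force: [0.3, 0.3, -2.0]
opening: 0.0237
grip_force: 59.0
```

>>> {"op": "step_arm", "data": {
  "offset": [
    [0,0,0],
    [0,0,0],
    [0,0,0],
    [0,0,0],
    [0,0,0],
    [0,0,0],
    [0,0,0],
    [0,0,0],
    [0,0,0],
    [0,0,0]
  ],
  "rotation": [
    [0,0,-1],
    [0,0,-1],
    [0,0,-1],
    [0,0,-1],
    [0,0,-1],
    [0,0,-1],
    [0,0,-1],
    [0,0,-1],
    [0,0,-1],
    [0,0,-1]
  ],
  "hand": [-1,-1,-1,-1,-1,-1,-1,-1,-1,-1]
}}

```text
time: 11.7
tool_pos: [0.4608, 0.0395, 0.2436]
orientation: [-2.977, -1.003, 0.001]
ft_force: [-0.4, -0.1, -2.5]
opening: 0.0237
grip_force: 58.9
```

>>> {"op": "step_arm", "data": {
  "offset": [
    [0,0,0],
    [0,0,0],
    [0,0,0],
    [0,0,0],
    [0,0,0],
    [0,0,0],
    [0,0,0],
    [0,0,0],
    [0,0,0],
    [0,0,0]
  ],
  "rotation": [
    [0,0,-1],
    [0,0,-1],
    [0,0,-1],
    [0,0,-1],
    [0,0,-1],
    [0,0,-1],
    [0,0,-1],
    [0,0,-1],
    [0,0,-1],
    [0,0,-1]
  ],
  "hand": [-1,-1,-1,-1,-1,-1,-1,-1,-1,-1]
}}

```text
time: 12.95
tool_pos: [0.4608, 0.0395, 0.2436]
orientation: [-2.274, -2.167, 0.001]
ft_force: [0.3, -0.7, -2.1]
opening: 0.0235
grip_force: 58.9
```

```bash
cat >> look.py <<'E'
    s=get_state()
    tp=s['tool_pos']; zl=tp[2]-.127
    m=(abs(Z-zl-.003)<.008)&(np.hypot(W[...,0]-tp[0],W[...,1]-tp[1])<.125)
    if m.sum()>20 and zl>.03:
        m=biggest(m); P=W[m]; print('blade',m.sum(),rect(P),'fit z=',np.linalg.lstsq(np.c_[P[:,:2]-tp[:2],np.ones(len(P))],P[:,2],rcond=None)[0].round(4),'zl',zl.round(4))
E
python3 look.py; python3 plan.py .43 -.099 .15 1.9
```

```text
top [0.377 0.027 0.923]
blue pad [531.1 268.5 106.6  91.6   5.8] 0.0151 | car [ 626.9 -308.    79.9   72.8    5.8] 759 0.0208
yellow pad [5.790e+02 2.177e+02 1.970e+01 2.100e+00 5.000e-01] 0.0149 | car [ 606.9 -207.6   78.9   70.9    8.6] 749 0.021
red pad [520.8 367.7 107.2  91.6   5.8] 0.015 | car [ 308.4 -334.1   99.1   23.   -82.5] 442 0.0228
scene [ 1.04  -0.205  1.021]
blue pad [530.  266.6 106.8  90.9   5.9] 0.0165 | car [ 629.5 -310.9   84.    69.9    5.6] 752 0.0221
yellow pad [540.  167.4 108.6  92.3   6.2] 0.0163 | car [ 608.2 -209.6   82.4   70.6    8.5] 742 0.022
red pad [519.2 367.1 107.1  91.3   6.4] 0.0161 | car [596.4 -96.1  80.4  69.1   1.9] 648 0.0223
blade 755 [502.2  36.9 126.9  37.   -2.6] fit z= [-0.0075  0.0006  0.1204] zl 0.1166
t 13.05 pos [0.4609 0.0395 0.2436] yaw -2.89 open 0.0236 F [-0.2  0.7 -1.6]
offset total [-2.331 -0.397  1.561] rot total [-0.01  0.   -0.96] | j6 6.3
```

>>> {"op": "step_arm", "data": {
  "offset": [
    [0,0,0],
    [-0.46,-0.11,0],
    [-0.46,-0.11,0],
    [-0.46,-0.11,0],
    [-0.46,-0.11,0],
    [-0.46,-0.11,0],
    [0,0,0.5],
    [0,0,0.5],
    [0,0,0.5],
    [0,0,0.3]
  ],
  "rotation": [
    [0,0,-0.96],
    [0,0,0],
    [0,0,0],
    [0,0,0],
    [0,0,0],
    [0,0,0],
    [0,0,0],
    [0,0,0],
    [0,0,0],
    [0,0,0]
  ],
  "hand": [-1,-1,-1,-1,-1,-1,-1,-1,-1,-1]
}}

```text
time: 14.3
tool_pos: [0.4322, -0.0993, 0.1345]
orientation: [-2.186, -2.254, 0.001]
ft_force: [1.0, 0.7, -2.3]
opening: 0.0234
grip_force: 58.9
```

```bash
python3 plan.py .536 -.0968 .135 1.9; python3 look.py|grep -E "red|blade|top|scene"; python3 -c "
from h import *
p,_,_,_,_=cap('scene'); cv2.imwrite('pics/s2.png',cv2.resize(p[150:420,120:520,::-1],(800,540)))"
```

```text
t 14.3 pos [ 0.4322 -0.0993  0.1345] yaw 1.74 open 0.0234 F [ 1.   0.7 -2.3]
offset total [-0.012  1.73  -0.011] rot total [-0.02 -0.01 -0.03] | j6 -16.2
top [0.377 0.027 0.923]
red pad [520.8 367.7 107.2  91.6   5.8] 0.015 | car [596.4 -93.5  78.8  69.8   2. ] 712 0.0211
scene [ 1.04  -0.205  1.021]
red pad [519.2 367.3 107.1  91.7   6.4] 0.0161 | car [596.2 -96.1  80.   69.1   1.9] 649 0.0221
```

View pics/s2.png

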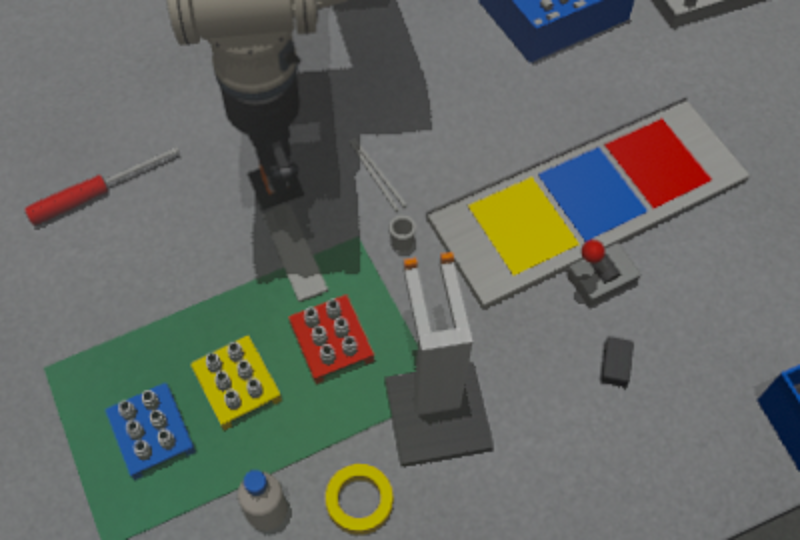

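The crop shows the blade tip at (315,290), lined up with the red carrier's tunnel. Next I insert it and lift.

>>> {"op": "step_arm", "data": {
  "offset": [
    [0,0.3,0],
    [0,0.35,0],
    [0,0.35,0],
    [0,0.35,0],
    [0,0.38,0],
    [0,0,0],
    [0,0,-0.1],
    [0,0,-0.1],
    [0,0,-0.2],
    [0,0,0]
  ],
  "rotation": [
    [0,0,0],
    [0,0,0],
    [0,0,0],
    [0,0,0],
    [0,0,0],
    [0,0,0],
    [0,0,0],
    [0,0,0],
    [0,0,0],
    [0,0,0]
  ],
  "hand": [-1,-1,-1,-1,-1,-1,-1,-1,-1,-1]
}}

```text
time: 15.7
tool_pos: [0.5375, -0.0964, 0.1611]
orientation: [2.184, 2.256, 0.002]
ft_force: [-0.1, -0.5, -5.4]
opening: 0.0234
grip_force: 59.4
```

```bash
python3 plan.py .536 -.0968 .235 1.9
cat > car.py <<'E'
import sys
from h import *
# pose of one colour's carrier at plate height z, near side y range
c,z,y0,y1=sys.argv[1],*map(float,sys.argv[2:5])
for n in ("top","scene"):
    p,d,W,rays,C=cap(n); Z=W[...,2]
    m=mask(p,c)&(abs(Z-z)<.007)&(W[...,0]>.4)&(W[...,0]<.75)&(W[...,1]>y0)&(W[...,1]<y1)
    if m.sum()<50: print(n,'none'); continue
    m=biggest(m); P=W[m]; q=P[:,:2].mean(0)
    print(n,m.sum(),rect(plane(rays,C,np.nanmedian(P[:,2]))[m]),'z,slopes',np.linalg.lstsq(np.c_[P[:,:2]-q,np.ones(len(P))],P[:,2],rcond=None)[0].round(4))
E
python3 car.py red .040 -.16 -.03
```

```text
t 15.7 pos [ 0.5375 -0.0964  0.1611] yaw 1.85 open 0.0234 F [-0.1 -0.5 -5.4]
offset total [-0.007 -0.023 -1.232] rot total [ 0.02  0.01 -0.01] | j6 -13.3
top 168 [596.7 -63.7  79.3  12.6  -2.3] z,slopes [ 0.0074 -0.0775  0.0387]
scene 659 [597.2 -96.5  80.6  70.5   1.5] z,slopes [-0.0062  0.0004  0.0396]
```

>>> {"op": "step_arm", "data": {
  "offset": [
    [0,-0.1,-0.2],
    [0,-0.25,-0.4],
    [0,-0.35,-0.4],
    [0,-0.35,-0.2],
    [0,-0.2,-0.05],
    [0,-0.05,0],
    [0.2,0,0],
    [0.4,0,0],
    [0.5,0,0],
    [0.55,0,0]
  ],
  "rotation": [
    [0,0,0],
    [0,0,0],
    [0,0,0],
    [0,0,0],
    [0,0,0],
    [0,0,0],
    [0,0,0],
    [0,0,0],
    [0,0,0],
    [0,0,0]
  ],
  "hand": [-1,-1,-1,-1,-1,-1,-1,-1,-1,-1]
}}

```text
time: 17.05
tool_pos: [0.4562, 0.0018, 0.2342]
orientation: [-2.185, -2.257, 0.0]
ft_force: [1.2, 1.1, -4.1]
opening: 0.0233
grip_force: 59.6
```

>>> {"op": "step_arm", "data": {
  "offset": [
    [0.55,0,0],
    [0.55,0,0],
    [0.55,0,0],
    [0.55,0,0],
    [0.55,0,0],
    [0.55,0,0],
    [0.55,0,0],
    [0.55,0,0],
    [0.55,0,0],
    [0.5,0,0]
  ],
  "rotation": [
    [0,0,0],
    [0,0,0],
    [0,0,0],
    [0,0,0],
    [0,0,0],
    [0,0,0],
    [0,0,0],
    [0,0,0],
    [0,0,0],
    [0,0,0]
  ],
  "hand": [-1,-1,-1,-1,-1,-1,-1,-1,-1,-1]
}}

```text
time: 18.3
tool_pos: [0.4447, 0.3293, 0.2339]
orientation: [-2.184, -2.258, 0.001]
ft_force: [-0.1, 0.4, -4.6]
opening: 0.0235
grip_force: 59.6
```

>>> {"op": "step_arm", "data": {
  "offset": [
    [0.35,0,0],
    [0.15,0,0],
    [0,0,0],
    [0,0,0],
    [0,0,0],
    [0,0,0],
    [0,0,0]
  ],
  "rotation": [
    [0,0,0],
    [0,0,-0.2],
    [0,0,-0.2],
    [0,0,-0.2],
    [0,0,-0.2],
    [0,0,0],
    [0,0,0]
  ],
  "hand": [-1,-1,-1,-1,-1,-1,-1]
}}

```text
time: 19.18
tool_pos: [0.4443, 0.3568, 0.2348]
orientation: [2.105, 2.332, 0.0]
ft_force: [-0.4, 1.6, -4.2]
opening: 0.0235
grip_force: 59.7
```

```bash
python3 plan.py .4606 .3613 .155 6; python3 car.py red .117 .25 .5
```

```text
t 19.18 pos [0.4443 0.3568 0.2348] yaw 5.84 open 0.0235 F [-0.4  1.6 -4.2]
offset total [0.047 0.277 1.331] rot total [ 0.   -0.   -0.03] | j6 31.7
top 793 [504.1 361.7  80.6  70.    5.8] z,slopes [-0.0014 -0.0074  0.113 ]
scene 362 [503.3 356.9  81.8  72.2   8.9] z,slopes [0.0021 0.0062 0.1135]
```

>>> {"op": "step_arm", "data": {
  "offset": [
    [0.06,0.08,0.1],
    [0,0.12,0.3],
    [0,0.08,0.4],
    [0,0,0.3],
    [0,0,0.15],
    [0,0,0.08],
    [0,0,0.04],
    [0,0,0.04],
    [0,0,0.03],
    [0,0,0]
  ],
  "rotation": [
    [0,0,0],
    [0,0,0],
    [0,0,0],
    [0,0,0],
    [0,0,0],
    [0,0,0],
    [0,0,0],
    [0,0,0],
    [0,0,0],
    [0,0,0]
  ],
  "hand": [-1,-1,-1,-1,-1,-1,-1,-1,-1,-1]
}}

```text
time: 20.52
tool_pos: [0.4606, 0.3624, 0.1485]
orientation: [2.105, 2.332, 0.001]
ft_force: [-1.5, -0.7, -3.0]
opening: 0.0232
grip_force: 60.0
```

```bash
python3 plan.py .4606 .3613 .149 6; python3 car.py red .035 .25 .5
```

```text
t 20.52 pos [0.4606 0.3624 0.1485] yaw 5.87 open 0.0232 F [-1.5 -0.7 -3. ]
offset total [-0.019 -0.003 -0.008] rot total [ 0.   -0.   -0.03] | j6 31.2
top 685 [519.5 366.3  80.9  70.5   5.9] z,slopes [-0.0006  0.0045  0.0331]
scene 395 [519.7 363.   80.2  74.2   4.7] z,slopes [0.0128 0.001  0.0341]
```

>>> {"op": "step_arm", "data": {
  "offset": [
    [0,-0.2,0],
    [0,-0.4,0],
    [0,-0.5,0],
    [0,-0.5,0],
    [0,-0.2,0],
    [0,0,-0.5],
    [0,0,-0.5],
    [0,0,-0.3]
  ],
  "rotation": [
    [0,0,0],
    [0,0,0],
    [0,0,0],
    [0,0,0],
    [0,0,0],
    [0,0,0],
    [0,0,0],
    [0,0,0]
  ],
  "hand": [-1,-1,-1,-1,-1,-1,-1,-1]
}}

```text
time: 21.62
tool_pos: [0.3538, 0.3519, 0.228]
orientation: [2.104, 2.332, 0.004]
ft_force: [-0.5, -0.9, -2.2]
opening: 0.0233
grip_force: 60.1
```

```bash
python3 car.py red .035 .25 .5;python3 car.py yellow .022 -.4 -.1; python3 car.py blue .022 -.4 -.1;python3 plan.py .447 -.2326 .23 8.5
```

```text
top 812 [519.7 366.   80.7  71.    5.8] z,slopes [0.0027 0.0034 0.0333]
scene 417 [519.5 362.8  80.6  74.7   4.7] z,slopes [-0.0003  0.005   0.0342]
top 766 [ 607.1 -207.9   79.1   71.4    8.3] z,slopes [-0.0032  0.0017  0.0207]
scene 750 [ 608.8 -209.5   83.3   70.6    8.5] z,slopes [-0.0001 -0.0036  0.022 ]
top 752 [ 627.1 -309.6   81.    70.8    6. ] z,slopes [-0.0017  0.0033  0.0209]
scene 752 [ 629.1 -310.9   83.2   69.9    5.6] z,slopes [-0.     -0.0045  0.022 ]
t 21.93 pos [0.3528 0.3509 0.2254] yaw 5.86 open 0.0231 F [ 0.1 -0.4 -1.9]
offset total [-9.835  0.568 -0.068] rot total [-0.01  0.01 -0.53] | j6 37.6
```

>>> {"op": "step_arm", "data": {
  "offset": [
    [0,0,0],
    [-0.3,0.01,0],
    [-0.55,0.01,0],
    [-0.6,0.01,0],
    [-0.6,0.01,0],
    [-0.6,0.01,0],
    [-0.6,0.01,0],
    [-0.6,0.01,0],
    [-0.6,0.01,0],
    [-0.6,0.01,0]
  ],
  "rotation": [
    [0,0,-0.52],
    [0,0,0],
    [0,0,0],
    [0,0,0],
    [0,0,0],
    [0,0,0],
    [0,0,0],
    [0,0,0],
    [0,0,0],
    [0,0,0]
  ],
  "hand": [-1,-1,-1,-1,-1,-1,-1,-1,-1,-1]
}}

```text
time: 23.18
tool_pos: [0.4024, 0.0505, 0.2258]
orientation: [-2.052, -2.378, 0.002]
ft_force: [1.0, 0.5, -2.5]
opening: 0.0231
grip_force: 59.9
```

>>> {"op": "step_arm", "data": {
  "offset": [
    [-0.6,0,0],
    [-0.6,0,0],
    [-0.6,0,0],
    [-0.6,0,0],
    [-0.6,0,0],
    [-0.6,0,0],
    [-0.6,0,0],
    [-0.5,0,0],
    [-0.1,0,0],
    [0,0,0]
  ],
  "rotation": [
    [0,0,0],
    [0,0,0],
    [0,0,0],
    [0,0,0],
    [0,0,0],
    [0,0,0],
    [0,0,0],
    [0,0,0],
    [0,0,0],
    [0,0,0]
  ],
  "hand": [-1,-1,-1,-1,-1,-1,-1,-1,-1,-1]
}}

```text
time: 24.42
tool_pos: [0.4446, -0.2323, 0.2257]
orientation: [-2.052, -2.377, 0.0]
ft_force: [0.1, 0.6, -2.1]
opening: 0.0231
grip_force: 59.9
```

```bash
python3 car.py yellow .022 -.4 -.1; python3 plan.py .4446 -.2328 .135 8.4
```

```text
top 756 [ 607.3 -207.5   78.6   71.5    8.4] z,slopes [-0.0011  0.0012  0.0208]
scene 744 [ 608.3 -209.6   82.4   70.6    8.5] z,slopes [ 0.0054 -0.0013  0.022 ]
t 24.52 pos [ 0.4448 -0.2315  0.226 ] yaw 8.48 open 0.0233 F [ 0.2  1.  -2.5]
offset total [-0.022 -0.005  1.516] rot total [-0.01 -0.01  0.02] | j6 -37.3
```

Lower, insert and lift.

>>> {"op": "step_arm", "data": {
  "offset": [
    [-0.02,0,0.4],
    [0,0,0.5],
    [0,0,0.4],
    [0,0,0.2],
    [0,0,0]
  ],
  "rotation": [
    [0,0,0],
    [0,0,0],
    [0,0,0],
    [0,0,0],
    [0,0,0]
  ],
  "hand": [-1,-1,-1,-1,-1]
}}

```text
time: 25.15
tool_pos: [0.4454, -0.2329, 0.1359]
orientation: [-2.05, -2.379, 0.0]
ft_force: [-0.2, -0.5, -2.3]
opening: 0.0236
grip_force: 59.9
```

>>> {"op": "step_arm", "data": {
  "offset": [
    [0,0.3,0],
    [0,0.35,0],
    [0,0.35,0],
    [0,0.35,0],
    [0,0.38,0],
    [0,0.02,0],
    [0,0,-0.1],
    [0,0,-0.1],
    [0,0,-0.2],
    [0,0,0]
  ],
  "rotation": [
    [0,0,0],
    [0,0,0],
    [0,0,0],
    [0,0,0],
    [0,0,0],
    [0,0,0],
    [0,0,0],
    [0,0,0],
    [0,0,0],
    [0,0,0]
  ],
  "hand": [-1,-1,-1,-1,-1,-1,-1,-1,-1,-1]
}}

```text
time: 26.4
tool_pos: [0.5501, -0.2186, 0.1618]
orientation: [2.05, 2.377, 0.001]
ft_force: [-0.1, -0.4, -3.7]
opening: 0.023
grip_force: 59.9
```

```bash
python3 car.py yellow .040 -.4 -.1; python3 plan.py .4813 .1620 .235 6; python3 -c "
from h import *
p,_,_,_,_=cap('scene'); cv2.imwrite('pics/s3.png',cv2.resize(p[150:420,120:520,::-1],(800,540)))"
```

```text
top 646 [ 608.6 -208.    78.8   70.2    9.4] z,slopes [-0.0049 -0.0096  0.0396]
scene 751 [ 608.7 -210.2   83.4   70.     8.4] z,slopes [ 0.0044 -0.0046  0.0401]
t 26.5 pos [ 0.5495 -0.2183  0.1607] yaw 8.45 open 0.0232 F [ 0.  -0.2 -3.5]
offset total [ 6.436 -0.191 -1.24 ] rot total [0.01 0.   0.49] | j6 -31.3
```

View pics/s3.png

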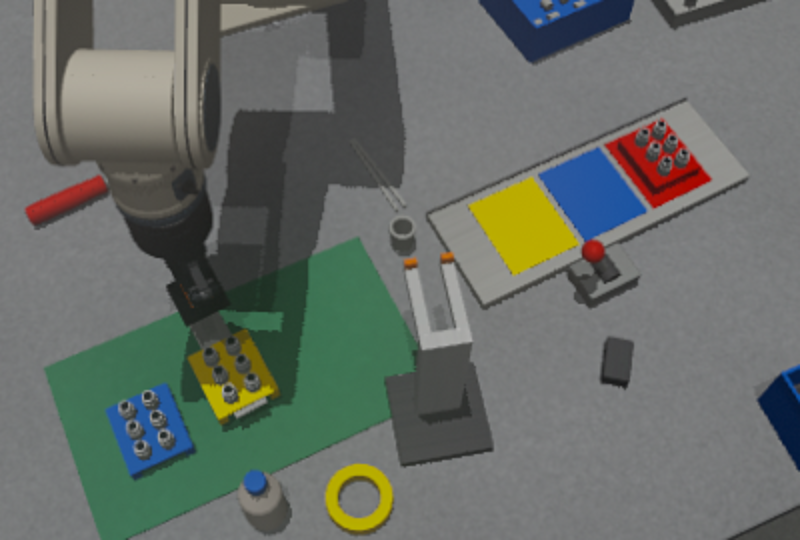

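The crop shows the yellow carrier level on the blade at (233,375), and the red carrier centred on its pad at (660,160).

>>> {"op": "step_arm", "data": {
  "offset": [
    [0,-0.1,-0.2],
    [0,-0.25,-0.4],
    [0,-0.35,-0.4],
    [0,-0.35,-0.2],
    [0,-0.2,-0.04],
    [0,-0.1,0],
    [0.2,0,0],
    [0.4,0,0],
    [0.5,0,0],
    [0.55,0,0]
  ],
  "rotation": [
    [0,0,0],
    [0,0,0],
    [0,0,0.1],
    [0,0,0.2],
    [0,0,0.19],
    [0,0,0],
    [0,0,0],
    [0,0,0],
    [0,0,0],
    [0,0,0]
  ],
  "hand": [-1,-1,-1,-1,-1,-1,-1,-1,-1,-1]
}}

```text
time: 27.8
tool_pos: [0.459, -0.1293, 0.2342]
orientation: [-2.101, -2.334, 0.0]
ft_force: [0.7, -0.4, -3.5]
opening: 0.0234
grip_force: 59.8
```

>>> {"op": "step_arm", "data": {
  "offset": [
    [0.55,0,0],
    [0.55,0,0],
    [0.55,0,0],
    [0.55,0,0],
    [0.55,0,0],
    [0.55,0,0],
    [0.55,0,0],
    [0.5,0,0],
    [0.35,0.1,0],
    [0.1,0.2,0]
  ],
  "rotation": [
    [0,0,0],
    [0,0,0],
    [0,0,0],
    [0,0,0],
    [0,0,0],
    [0,0,0],
    [0,0,0],
    [0,0,0],
    [0,0,0],
    [0,0,0]
  ],
  "hand": [-1,-1,-1,-1,-1,-1,-1,-1,-1,-1]
}}

```text
time: 29.05
tool_pos: [0.4463, 0.1591, 0.2343]
orientation: [-2.098, -2.337, 0.001]
ft_force: [0.2, 0.4, -3.3]
opening: 0.0231
grip_force: 59.8
```

>>> {"op": "step_arm", "data": {
  "offset": [
    [0,0.25,0],
    [0,0.2,0],
    [0,0.1,0],
    [0,0,0],
    [0,0,0]
  ],
  "rotation": [
    [0,0,0],
    [0,0,0],
    [0,0,0],
    [0,0,0],
    [0,0,0]
  ],
  "hand": [-1,-1,-1,-1,-1]
}}

```text
time: 29.68
tool_pos: [0.4791, 0.1605, 0.2346]
orientation: [-2.102, -2.334, 0.001]
ft_force: [0.0, 0.7, -2.9]
opening: 0.0234
grip_force: 59.7
```

```bash
python3 car.py yellow .114 .05 .3; python3 plan.py .4814 .1616 .149 6
```

```text
top 323 [539.3 139.7  79.7  19.1  10.9] z,slopes [-0.0078 -0.0284  0.1126]
scene 299 [537.6 166.5  79.3  70.7   4.6] z,slopes [-0.0025 -0.0063  0.1139]
t 29.77 pos [0.4791 0.1607 0.2347] yaw 6.01 open 0.0236 F [ 0.2 -0.3 -3.4]
offset total [0.012 0.041 1.428] rot total [-0.  0.  0.] | j6 11.2
```

>>> {"op": "step_arm", "data": {
  "offset": [
    [0.01,0.02,0.1],
    [0,0.02,0.3],
    [0,0,0.4],
    [0,0,0.3],
    [0,0,0.14],
    [0,0,0.08],
    [0,0,0.04],
    [0,0,0.04],
    [0,0,0.03],
    [0,0,0]
  ],
  "rotation": [
    [0,0,0],
    [0,0,0],
    [0,0,0],
    [0,0,0],
    [0,0,0],
    [0,0,0],
    [0,0,0],
    [0,0,0],
    [0,0,0],
    [0,0,0]
  ],
  "hand": [-1,-1,-1,-1,-1,-1,-1,-1,-1,-1]
}}

```text
time: 31.02
tool_pos: [0.4818, 0.1617, 0.149]
orientation: [2.102, 2.335, 0.0]
ft_force: [-0.3, 0.9, -1.0]
opening: 0.0235
grip_force: 60.0
```

```bash
python3 car.py yellow .034 .05 .3; python3 plan.py .4814 .1616 .149 6
```

```text
top 186 [542.9 137.8  80.5  13.9  11.4] z,slopes [0.0018 0.0074 0.033 ]
scene 323 [538.7 167.   80.7  72.2   6.5] z,slopes [-0.0079 -0.0028  0.0342]
t 31.12 pos [0.4819 0.1617 0.1491] yaw 6.02 open 0.0232 F [ 0.2 -0.  -1.8]
offset total [-0.002 -0.008  0.001] rot total [ 0. -0.  0.] | j6 11.2
```

>>> {"op": "step_arm", "data": {
  "offset": [
    [0,-0.2,0],
    [0,-0.4,0],
    [0,-0.5,0],
    [0,-0.5,0],
    [0,-0.2,0],
    [0,0,-0.5],
    [0,0,-0.5],
    [0,0,-0.3]
  ],
  "rotation": [
    [0,0,0],
    [0,0,0],
    [0,0,0],
    [0,0,0],
    [0,0,0],
    [0,0,0],
    [0,0,0],
    [0,0,0]
  ],
  "hand": [-1,-1,-1,-1,-1,-1,-1,-1]
}}

```text
time: 32.12
tool_pos: [0.3752, 0.1507, 0.2285]
orientation: [2.101, 2.334, 0.004]
ft_force: [0.8, 0.7, -2.6]
opening: 0.0235
grip_force: 60.3
```

```bash
python3 car.py yellow .034 .05 .3; python3 car.py red .034 .25 .5; python3 car.py blue .022 -.4 -.1; python3 plan.py .46 -.33 .23 5.8
```

```text
top 895 [539.5 168.9  80.9  70.7   5.9] z,slopes [0.0012 0.0015 0.0331]
scene 532 [538.  166.8  82.   72.5   6.2] z,slopes [-0.0041  0.006   0.0344]
top 820 [519.4 366.1  81.1  70.7   5.7] z,slopes [0.0052 0.0065 0.0331]
scene 422 [520.  362.2  81.5  75.7   4.7] z,slopes [0.0067 0.0068 0.0341]
top 758 [ 626.9 -308.6   80.8   72.8    6. ] z,slopes [-0.0033 -0.0024  0.0209]
scene 753 [ 629.1 -310.9   83.    69.8    5.6] z,slopes [-0.0014 -0.0026  0.0221]
t 32.42 pos [0.3739 0.1502 0.2261] yaw 6.02 open 0.0232 F [-0.3  0.4 -2.2]
offset total [-8.11   0.587 -0.063] rot total [-0.02  0.    0.04] | j6 14.2
```

>>> {"op": "step_arm", "data": {
  "offset": [
    [-0.3,0.05,0],
    [-0.5,0.05,0],
    [-0.6,0.05,0],
    [-0.6,0.05,0],
    [-0.6,0.05,0],
    [-0.6,0.05,0],
    [-0.6,0.05,0],
    [-0.6,0.05,0],
    [-0.6,0.05,0],
    [-0.6,0.05,0]
  ],
  "rotation": [
    [0,0,0.04],
    [0,0,0],
    [0,0,0],
    [0,0,0],
    [0,0,0],
    [0,0,0],
    [0,0,0],
    [0,0,0],
    [0,0,0],
    [0,0,0]
  ],
  "hand": [-1,-1,-1,-1,-1,-1,-1,-1,-1,-1]
}}

```text
time: 33.67
tool_pos: [0.4379, -0.1819, 0.2257]
orientation: [-2.105, -2.33, 0.001]
ft_force: [0.0, 0.1, -2.7]
opening: 0.0232
grip_force: 60.0
```

>>> {"op": "step_arm", "data": {
  "offset": [
    [-0.6,0.05,0],
    [-0.6,0.05,0],
    [-0.6,0.05,0],
    [-0.5,0,0],
    [-0.16,0,0],
    [0,0,0]
  ],
  "rotation": [
    [0,0,0],
    [0,0,0],
    [0,0,0],
    [0,0,0],
    [0,0,0],
    [0,0,0]
  ],
  "hand": [-1,-1,-1,-1,-1,-1]
}}

```text
time: 34.42
tool_pos: [0.4618, -0.3265, 0.2258]
orientation: [-2.105, -2.329, 0.0]
ft_force: [-0.9, 0.7, -2.8]
opening: 0.0235
grip_force: 60.0
```

```bash
python3 car.py blue .022 -.4 -.1; python3 plan.py .4638 -.3265 .135 5.8
```

```text
top 766 [ 627.  -308.4   81.1   72.9    5.9] z,slopes [-0.0008  0.0002  0.0207]
scene 760 [ 629.  -310.9   83.    69.8    5.6] z,slopes [-0.007  -0.0036  0.022 ]
t 34.52 pos [ 0.4618 -0.3257  0.2263] yaw 5.84 open 0.0238 F [ 0.2 -0.5 -2.1]
offset total [-0.02   0.033  1.521] rot total [-0.01 -0.02  0.01] | j6 -42.3
```

>>> {"op": "step_arm", "data": {
  "offset": [
    [-0.02,0.03,0.4],
    [0,0,0.5],
    [0,0,0.4],
    [0,0,0.2],
    [0,0,0]
  ],
  "rotation": [
    [0,0,0],
    [0,0,0],
    [0,0,0],
    [0,0,0],
    [0,0,0]
  ],
  "hand": [-1,-1,-1,-1,-1]
}}

```text
time: 35.15
tool_pos: [0.4639, -0.327, 0.1365]
orientation: [-2.104, -2.331, 0.0]
ft_force: [0.1, 0.3, -2.6]
opening: 0.0232
grip_force: 60.1
```

>>> {"op": "step_arm", "data": {
  "offset": [
    [0,0.3,0],
    [0,0.35,0],
    [0,0.35,0],
    [0,0.35,0],
    [0,0.38,0],
    [0,0.02,0],
    [0,0,-0.1],
    [0,0,-0.1],
    [0,0,-0.2],
    [0,0,0]
  ],
  "rotation": [
    [0,0,0],
    [0,0,0],
    [0,0,0],
    [0,0,0],
    [0,0,0],
    [0,0,0],
    [0,0,0],
    [0,0,0],
    [0,0,0],
    [0,0,0]
  ],
  "hand": [-1,-1,-1,-1,-1,-1,-1,-1,-1,-1]
}}

```text
time: 36.4
tool_pos: [0.5691, -0.3177, 0.1626]
orientation: [2.105, 2.329, 0.001]
ft_force: [0.3, -0.3, -4.1]
opening: 0.0233
grip_force: 59.9
```

```bash
python3 car.py blue .040 -.4 -.1; python3 plan.py .4707 .2613 .235 6
```

```text
top 686 [ 628.1 -309.5   81.    73.7    5.4] z,slopes [-0.0036 -0.0142  0.04  ]
scene 750 [ 629.8 -312.6   83.6   69.4    5.1] z,slopes [-0.0043 -0.0032  0.0407]
t 36.5 pos [ 0.5685 -0.3173  0.1614] yaw 5.8 open 0.0236 F [ 0.5 -1.5 -3.2]
offset total [ 9.758 -0.647 -1.231] rot total [ 0.01  0.   -0.04] | j6 -36.0
```

>>> {"op": "step_arm", "data": {
  "offset": [
    [0,-0.1,-0.2],
    [0,-0.25,-0.4],
    [0,-0.4,-0.4],
    [0,-0.4,-0.2],
    [0,-0.3,-0.04],
    [0,-0.15,0],
    [0.2,0,0],
    [0.4,0,0],
    [0.5,0,0],
    [0.55,0,0]
  ],
  "rotation": [
    [0,0,0],
    [0,0,0],
    [0,0,0],
    [0,0,-0.04],
    [0,0,0],
    [0,0,0],
    [0,0,0],
    [0,0,0],
    [0,0,0],
    [0,0,0]
  ],
  "hand": [-1,-1,-1,-1,-1,-1,-1,-1,-1,-1]
}}

```text
time: 37.75
tool_pos: [0.4627, -0.226, 0.2349]
orientation: [-2.1, -2.335, -0.0]
ft_force: [-0.5, -0.1, -3.6]
opening: 0.0237
grip_force: 59.8
```

>>> {"op": "step_arm", "data": {
  "offset": [
    [0.55,0,0],
    [0.55,0,0],
    [0.55,0,0],
    [0.55,0,0],
    [0.55,0,0],
    [0.55,0,0],
    [0.55,0,0],
    [0.55,0,0],
    [0.55,0,0],
    [0.55,0,0]
  ],
  "rotation": [
    [0,0,0],
    [0,0,0],
    [0,0,0],
    [0,0,0],
    [0,0,0],
    [0,0,0],
    [0,0,0],
    [0,0,0],
    [0,0,0],
    [0,0,0]
  ],
  "hand": [-1,-1,-1,-1,-1,-1,-1,-1,-1,-1]
}}

```text
time: 39.0
tool_pos: [0.4269, 0.1021, 0.2351]
orientation: [-2.1, -2.336, 0.0]
ft_force: [1.2, -0.6, -3.6]
opening: 0.0234
grip_force: 59.9
```

>>> {"op": "step_arm", "data": {
  "offset": [
    [0.55,0,0],
    [0.55,0,0],
    [0.5,0,0],
    [0.4,0.1,0],
    [0.2,0.25,0],
    [0.1,0.25,0],
    [0,0.2,0],
    [0,0.1,0],
    [0,0,0],
    [0,0,0]
  ],
  "rotation": [
    [0,0,0],
    [0,0,0],
    [0,0,0],
    [0,0,0],
    [0,0,0],
    [0,0,0],
    [0,0,0],
    [0,0,0],
    [0,0,0],
    [0,0,0]
  ],
  "hand": [-1,-1,-1,-1,-1,-1,-1,-1,-1,-1]
}}

```text
time: 40.25
tool_pos: [0.467, 0.2421, 0.2352]
orientation: [-2.102, -2.334, 0.001]
ft_force: [-0.0, -0.2, -4.2]
opening: 0.0234
grip_force: 60.0
```

```bash
python3 car.py blue .114 .15 .4; python3 plan.py .4703 .2613 .149 6
```

```text
top 741 [525.  247.8  79.1  70.5   5.8] z,slopes [-0.002  -0.0066  0.1132]
scene 444 [526.  244.   82.1  72.7   6.1] z,slopes [-0.0089  0.0011  0.1141]
t 40.35 pos [0.4671 0.2423 0.2353] yaw 5.99 open 0.0233 F [ 0.1  1.3 -3.3]
offset total [0.31  0.087 1.438] rot total [-0.  0. -0.] | j6 20.1
```

>>> {"op": "step_arm", "data": {
  "offset": [
    [0.1,0.05,0.1],
    [0.15,0.06,0.3],
    [0.06,0,0.4],
    [0,0,0.3],
    [0,0,0.15],
    [0,0,0.08],
    [0,0,0.04],
    [0,0,0.04],
    [0,0,0.03],
    [0,0,0]
  ],
  "rotation": [
    [0,0,0],
    [0,0,0],
    [0,0,0],
    [0,0,0],
    [0,0,0],
    [0,0,0],
    [0,0,0],
    [0,0,0],
    [0,0,0],
    [0,0,0]
  ],
  "hand": [-1,-1,-1,-1,-1,-1,-1,-1,-1,-1]
}}

```text
time: 41.6
tool_pos: [0.4721, 0.2618, 0.1491]
orientation: [2.102, 2.335, 0.001]
ft_force: [-0.5, -0.1, -2.7]
opening: 0.0231
grip_force: 60.2
```

```bash
python3 car.py blue .034 .15 .4; python3 plan.py .4703 .2613 .149 6
```

```text
top 601 [530.6 267.1  80.4  69.7   5.8] z,slopes [ 0.0057 -0.0018  0.0332]
scene 433 [529.5 264.8  81.6  74.9   6. ] z,slopes [-0.0137  0.0074  0.0344]
t 41.7 pos [0.4721 0.2618 0.1491] yaw 6.02 open 0.0233 F [-0.7 -0.3 -1.4]
offset total [-0.006 -0.031  0.002] rot total [ 0. -0.  0.] | j6 21.7
```

>>> {"op": "step_arm", "data": {
  "offset": [
    [0,-0.2,0],
    [0,-0.4,0],
    [0,-0.5,0],
    [0,-0.5,0],
    [0,-0.2,0],
    [0,0,-0.5],
    [0,0,-0.5],
    [0,0,-0.4],
    [0,0,-0.2],
    [0,0,0]
  ],
  "rotation": [
    [0,0,0],
    [0,0,0],
    [0,0,0],
    [0,0,0],
    [0,0,0],
    [0,0,0],
    [0,0,0],
    [0,0,0],
    [0,0,0],
    [0,0,0]
  ],
  "hand": [-1,-1,-1,-1,-1,-1,-1,-1,-1,-1]
}}

```text
time: 42.95
tool_pos: [0.365, 0.2507, 0.2454]
orientation: [2.102, 2.335, 0.003]
ft_force: [0.5, 0.3, -2.1]
opening: 0.0235
grip_force: 60.4
```

>>> {"op": "step_arm", "data": {
  "offset": [
    [-0.3,0.1,0],
    [-0.5,0.17,0],
    [-0.57,0.2,0],
    [-0.57,0.2,0],
    [-0.57,0.2,0],
    [-0.57,0.2,0],
    [-0.4,0.12,0],
    [-0.2,0.05,0],
    [0,0,0]
  ],
  "rotation": [
    [0,0,0],
    [0,0,0],
    [0,0,0],
    [0,0,0],
    [0,0,0],
    [0,0,0],
    [0,0,0],
    [0,0,0],
    [0,0,0]
  ],
  "hand": [-1,-1,-1,-1,-1,-1,-1,-1,-1]
}}

```text
time: 44.08
tool_pos: [0.4614, 0.0384, 0.2442]
orientation: [-2.102, -2.333, 0.001]
ft_force: [-0.6, -0.2, -2.0]
opening: 0.0233
grip_force: 60.1
```

>>> {"op": "step_arm", "data": {
  "offset": [
    [0,0,0],
    [0,0,0],
    [0,0,0],
    [0,0,0],
    [0,0,0],
    [0,0,0],
    [0,0,0],
    [0,0,0],
    [0,0,0],
    [0,0,0]
  ],
  "rotation": [
    [0,0,1],
    [0,0,1],
    [0,0,1],
    [0,0,1],
    [0,0,1],
    [0,0,1],
    [0,0,1],
    [0,0,1],
    [0,0,1],
    [0,0,1]
  ],
  "hand": [-1,-1,-1,-1,-1,-1,-1,-1,-1,-1]
}}

```text
time: 45.32
tool_pos: [0.4611, 0.0398, 0.2446]
orientation: [-2.892, -1.225, 0.001]
ft_force: [0.4, 0.7, -1.4]
opening: 0.0233
grip_force: 60.2
```

>>> {"op": "step_arm", "data": {
  "offset": [
    [0,0,0],
    [0,0,0],
    [0,0,0],
    [0,0,0],
    [0,0,0],
    [0,0,0],
    [0,0,0],
    [0,0,0],
    [0,0,0],
    [0,0,0]
  ],
  "rotation": [
    [0,0,1],
    [0,0,1],
    [0,0,1],
    [0,0,1],
    [0,0,1],
    [0,0,1],
    [0,0,1],
    [0,0,1],
    [0,0,1],
    [0,0,1]
  ],
  "hand": [-1,-1,-1,-1,-1,-1,-1,-1,-1,-1]
}}

```text
time: 46.58
tool_pos: [0.4611, 0.0398, 0.2446]
orientation: [-3.139, 0.112, 0.001]
ft_force: [0.3, -0.1, -2.2]
opening: 0.0233
grip_force: 60.2
```

```bash
python3 car.py yellow .034 .05 .3; python3 car.py red .034 .25 .5; python3 car.py blue .034 .15 .4; python3 plan.py .4623 .0396 .245 -102.9
```

```text
top none
scene 533 [538.6 166.9  83.1  72.5   6.2] z,slopes [-0.0028  0.0029  0.0345]
top 764 [545.6 374.6  79.4  71.    5.8] z,slopes [-0.0058  0.006   0.0331]
scene 438 [546.2 371.2  84.4  74.4   5.9] z,slopes [-0.0037  0.0045  0.0342]
top 874 [530.2 267.5  81.2  71.2   5.8] z,slopes [-0.0016 -0.0015  0.0332]
scene 462 [529.3 265.3  83.2  72.1   5. ] z,slopes [-0.0097  0.0053  0.0345]
t 46.88 pos [0.4615 0.0391 0.2448] yaw -93.87 open 0.0232 F [ 0.3  0.1 -2.1]
offset total [ 0.012 -0.009 -0.003] rot total [-0.    0.    1.81] | j6 97.2
```

The red carrier has been knocked about 27 mm off its pad while the arm was away from it. I'm going back to reseat it.

>>> {"op": "step_arm", "data": {
  "offset": [
    [0,0,0],
    [0,0,0],
    [0,0,0],
    [0,0,0],
    [0,0,0],
    [0,0,0],
    [0,0,0],
    [0,0,0],
    [0,0,0],
    [0,0,0]
  ],
  "rotation": [
    [0,0,-1],
    [0,0,-1],
    [0,0,-1],
    [0,0,-1],
    [0,0,-1],
    [0,0,-1],
    [0,0,-1],
    [0,0,-1],
    [0,0,-1],
    [0,0,-1]
  ],
  "hand": [-1,-1,-1,-1,-1,-1,-1,-1,-1,-1]
}}

```text
time: 48.12
tool_pos: [0.4616, 0.0388, 0.2449]
orientation: [-2.889, -1.234, 0.0]
ft_force: [0.2, 0.0, -2.0]
opening: 0.0235
grip_force: 60.2
```

>>> {"op": "step_arm", "data": {
  "offset": [
    [0,0,0],
    [0,0,0],
    [0,0,0],
    [0,0,0],
    [0,0,0],
    [0,0,0],
    [0,0,0],
    [0,0,0],
    [0,0,0],
    [0,0,0]
  ],
  "rotation": [
    [0,0,-1],
    [0,0,-1],
    [0,0,-1],
    [0,0,-1],
    [0,0,-1],
    [0,0,-1],
    [0,0,-1],
    [0,0,-1],
    [0,0,-1],
    [0,0,-0.93]
  ],
  "hand": [-1,-1,-1,-1,-1,-1,-1,-1,-1,-1]
}}

```text
time: 49.38
tool_pos: [0.4617, 0.0388, 0.2449]
orientation: [-2.104, -2.332, 0.0]
ft_force: [-0.1, -0.8, -1.2]
opening: 0.0233
grip_force: 60.2
```

>>> {"op": "step_arm", "data": {
  "offset": [
    [0.3,-0.08,0],
    [0.55,-0.1,0],
    [0.6,-0.1,0],
    [0.6,-0.1,0],
    [0.6,-0.1,0],
    [0.6,-0.1,0],
    [0.6,-0.1,0],
    [0.6,-0.1,0],
    [0.6,0,0],
    [0.4,0,0]
  ],
  "rotation": [
    [0,0,0],
    [0,0,0],
    [0,0,0],
    [0,0,0],
    [0,0,0],
    [0,0,0],
    [0,0,0],
    [0,0,0],
    [0,0,0],
    [0,0,0]
  ],
  "hand": [-1,-1,-1,-1,-1,-1,-1,-1,-1,-1]
}}

```text
time: 50.62
tool_pos: [0.3824, 0.3611, 0.2449]
orientation: [-2.106, -2.331, -0.0]
ft_force: [-0.2, -0.5, -1.9]
opening: 0.0233
grip_force: 60.1
```

```bash
python3 car.py red .034 .25 .5; python3 plan.py .382 .3603 .149 5.8
```

```text
top 766 [545.5 374.7  79.6  70.8   5.9] z,slopes [-0.0021  0.0034  0.0331]
scene 435 [545.8 371.   83.3  74.2   5.7] z,slopes [-0.0048  0.0062  0.0343]
t 50.73 pos [0.3827 0.3616 0.2449] yaw 5.84 open 0.0234 F [ 0.2  0.  -2.1]
offset total [-0.022 -0.014  1.599] rot total [ 0.01 -0.01  0.01] | j6 36.2
```

>>> {"op": "step_arm", "data": {
  "offset": [
    [-0.02,0,0.4],
    [0,0,0.5],
    [0,0,0.4],
    [0,0,0.2],
    [0,0,0.1],
    [0,0,0]
  ],
  "rotation": [
    [0,0,0],
    [0,0,0],
    [0,0,0],
    [0,0,0],
    [0,0,0],
    [0,0,0]
  ],
  "hand": [-1,-1,-1,-1,-1,-1]
}}

```text
time: 51.48
tool_pos: [0.3832, 0.3583, 0.1491]
orientation: [2.109, 2.329, 0.0]
ft_force: [0.2, -0.5, -1.5]
opening: 0.0236
grip_force: 60.1
```

>>> {"op": "step_arm", "data": {
  "offset": [
    [0,0.3,0],
    [0,0.35,0],
    [0,0.35,0],
    [0,0.35,0],
    [0,0.37,0],
    [0,0,0],
    [0,0,-0.1],
    [0,0,-0.1],
    [0,0,-0.1],
    [0,0,0]
  ],
  "rotation": [
    [0,0,0],
    [0,0,0],
    [0,0,0],
    [0,0,0],
    [0,0,0],
    [0,0,0],
    [0,0,0],
    [0,0,0],
    [0,0,0],
    [0,0,0]
  ],
  "hand": [-1,-1,-1,-1,-1,-1,-1,-1,-1,-1]
}}

```text
time: 52.72
tool_pos: [0.4857, 0.3687, 0.1677]
orientation: [2.108, 2.329, 0.002]
ft_force: [0.1, 0.3, -4.1]
opening: 0.0234
grip_force: 60.0
```

```bash
python3 car.py red .044 .25 .5; python3 plan.py .4619 .3639 .149 5.8
```

```text
top 676 [545.9 375.2  80.3  71.    6.2] z,slopes [-0.0097  0.0119  0.0455]
scene 448 [546.3 370.6  84.7  77.3   5.5] z,slopes [-0.0017  0.0191  0.0456]
t 52.83 pos [0.4854 0.3685 0.167 ] yaw 5.68 open 0.0231 F [ 0.  -0.1 -4.7]
offset total [-0.037 -0.398  0.3  ] rot total [-0.    0.   -0.02] | j6 30.4
```

>>> {"op": "step_arm", "data": {
  "offset": [
    [-0.03,-0.1,0],
    [-0.05,-0.15,0],
    [0,-0.12,0],
    [0,-0.06,0],
    [0,0,0.08],
    [0,0,0.08],
    [0,0,0.08],
    [0,0,0.06],
    [0,0,0]
  ],
  "rotation": [
    [0,0,0],
    [0,0,0],
    [0,0,0],
    [0,0,0],
    [0,0,0],
    [0,0,0],
    [0,0,0],
    [0,0,0],
    [0,0,0]
  ],
  "hand": [-1,-1,-1,-1,-1,-1,-1,-1,-1]
}}

```text
time: 53.95
tool_pos: [0.4605, 0.3611, 0.1486]
orientation: [-2.109, -2.328, 0.0]
ft_force: [-0.6, -0.2, -2.6]
opening: 0.0234
grip_force: 60.3
```

```bash
python3 car.py red .034 .25 .5; python3 plan.py .4619 .3639 .149 5.8
```

```text
top 677 [522.1 368.1  81.   70.5   5.5] z,slopes [0.0013 0.0044 0.0331]
scene 378 [522.2 364.5  80.9  74.9   4.9] z,slopes [0.0083 0.006  0.0337]
t 54.05 pos [0.4607 0.3612 0.149 ] yaw 5.66 open 0.0232 F [ 0.6 -0.7 -2.4]
offset total [0.042 0.025 0.001] rot total [ 0.   -0.   -0.03] | j6 31.3
```

>>> {"op": "step_arm", "data": {
  "offset": [
    [0,-0.2,0],
    [0,-0.4,0],
    [0,-0.5,0],
    [0,-0.5,0],
    [0,-0.2,0],
    [0,0,-0.5],
    [0,0,-0.5],
    [0,0,-0.4],
    [0,0,-0.2],
    [0,0,0]
  ],
  "rotation": [
    [0,0,0],
    [0,0,0],
    [0,0,0],
    [0,0,0],
    [0,0,0],
    [0,0,0],
    [0,0,0],
    [0,0,0],
    [0,0,0],
    [0,0,0]
  ],
  "hand": [-1,-1,-1,-1,-1,-1,-1,-1,-1,-1]
}}

```text
time: 55.3
tool_pos: [0.3534, 0.3507, 0.2455]
orientation: [2.109, 2.328, 0.003]
ft_force: [-0.3, 0.8, -2.7]
opening: 0.0235
grip_force: 60.4
```

>>> {"op": "step_arm", "data": {
  "offset": [
    [-0.3,0.07,0],
    [-0.55,0.15,0],
    [-0.6,0.15,0],
    [-0.6,0.15,0],
    [-0.6,0.15,0],
    [-0.6,0.15,0],
    [-0.6,0.15,0],
    [-0.6,0.15,0],
    [-0.6,0.15,0],
    [-0.3,0,0]
  ],
  "rotation": [
    [0,0,0],
    [0,0,0],
    [0,0,0],
    [0,0,0],
    [0,0,0],
    [0,0,0],
    [0,0,0],
    [0,0,0],
    [0,0,0],
    [0,0,0]
  ],
  "hand": [-1,-1,-1,-1,-1,-1,-1,-1,-1,-1]
}}

```text
time: 56.55
tool_pos: [0.4603, 0.0361, 0.2438]
orientation: [-2.11, -2.326, 0.003]
ft_force: [-0.7, -0.1, -2.0]
opening: 0.0233
grip_force: 60.3
```

>>> {"op": "step_arm", "data": {
  "offset": [
    [0,0,0],
    [0,0,0],
    [0,0,0],
    [0,0,0],
    [0,0,0],
    [0,0,0],
    [0,0,0],
    [0,0,0],
    [0,0,0],
    [0,0,0]
  ],
  "rotation": [
    [0,0,1],
    [0,0,1],
    [0,0,1],
    [0,0,1],
    [0,0,1],
    [0,0,1],
    [0,0,1],
    [0,0,1],
    [0,0,1],
    [0,0,1]
  ],
  "hand": [-1,-1,-1,-1,-1,-1,-1,-1,-1,-1]
}}

```text
time: 57.8
tool_pos: [0.4595, 0.0377, 0.2437]
orientation: [-2.897, -1.214, 0.004]
ft_force: [0.5, -0.0, -1.7]
opening: 0.023
grip_force: 60.3
```

>>> {"op": "step_arm", "data": {
  "offset": [
    [0,0,0],
    [0,0,0],
    [0,0,0],
    [0,0,0],
    [0,0,0],
    [0,0,0],
    [0,0,0],
    [0,0,0],
    [0,0,0],
    [0,0,0]
  ],
  "rotation": [
    [0,0,1],
    [0,0,1],
    [0,0,1],
    [0,0,1],
    [0,0,1],
    [0,0,1],
    [0,0,1],
    [0,0,1],
    [0,0,1],
    [0,0,1]
  ],
  "hand": [-1,-1,-1,-1,-1,-1,-1,-1,-1,-1]
}}

```text
time: 59.05
tool_pos: [0.4595, 0.0377, 0.2437]
orientation: [3.139, -0.124, -0.004]
ft_force: [0.4, -0.4, -1.1]
opening: 0.0234
grip_force: 60.3
```

```bash
python3 car.py yellow .034 .05 .3; python3 car.py red .034 .25 .5; python3 car.py blue .034 .15 .4; python3 plan.py .4623 .0396 .247 -102.9; python3 l2.py
```

```text
top none
scene 531 [538.  166.8  81.9  72.5   6.3] z,slopes [-0.0044  0.0065  0.0344]
top 824 [521.9 368.   81.3  70.8   5.7] z,slopes [0.0008 0.0052 0.0331]
scene 433 [522.3 364.2  81.6  75.6   4.7] z,slopes [0.001  0.006  0.0339]
top 871 [530.3 267.6  80.9  70.9   5.8] z,slopes [ 0.0001 -0.0018  0.0332]
scene 465 [529.6 265.1  83.4  72.2   5.7] z,slopes [-0.0072  0.0121  0.0344]
t 59.35 pos [0.4602 0.0382 0.2445] yaw -94.27 open 0.0231 F [ 0.4 -0.5 -1.8]
offset total [ 0.033 -0.025 -0.042] rot total [0.   0.01 1.73] | j6 97.5
top tips/collar 792 [673.8  -6.9  91.2  48.  -11.3] 0.184
top blade 104 [ 749.1 -218.7   20.8   19.8   84.7] 0.1076
 orange 25 [0.634  0.0192 0.1933] 0.187 0.196
 orange 27 [ 0.6276 -0.0157  0.1937] 0.188 0.197
 ball 107 [0.637  0.1955 0.1033] 0.1087
scene tips/collar 765 [672.3  -8.2  93.4  48.9 -11.1] 0.1853
scene blade 73 [716.7 -18.9  48.   10.2  66. ] 0.1026
 orange 32 [0.6359 0.017  0.1942] 0.187 0.198
 orange 31 [ 0.6282 -0.0181  0.1941] 0.001 0.2
 ball 98 [0.6416 0.1914 0.1031] 0.1104
```

>>> {"op": "step_arm", "data": {
  "offset": [
    [0,0,-0.02],
    [0,0,-0.02],
    [0.2,-0.03,0],
    [0.4,0,0],
    [0.5,0,0],
    [0.4,0,0],
    [0.3,0,0],
    [0.2,0,0],
    [0,0,0],
    [0,0,0]
  ],
  "rotation": [
    [0,0,0.9],
    [0,0,0.83],
    [0,0,0],
    [0,0,0],
    [0,0,0],
    [0,0,0],
    [0,0,0],
    [0,0,0],
    [0,0,0],
    [0,0,0]
  ],
  "hand": [-1,-1,-1,-1,-1,-1,-1,-1,-1,-1]
}}

```text
time: 60.7
tool_pos: [0.5773, 0.0135, 0.2471]
orientation: [3.121, -0.354, -0.002]
ft_force: [1.0, 0.2, -2.3]
opening: 0.0232
grip_force: 60.2
```

```bash
python3 plan.py .6669 -.0075 .247 -102.9; python3 l2.py|grep -E blade; python3 -c "
from h import *
p,_,_,_,_=cap('wrist'); cv2.imwrite('pics/w2.png',p[:,:,::-1])"
```

```text
t 60.7 pos [0.5773 0.0135 0.2471] yaw -102.95 open 0.0232 F [ 1.   0.2 -2.3]
offset total [ 1.534  0.006 -0.   ] rot total [ 0.    0.01 -0.01] | j6 103.1
top blade 95 [ 748.9 -218.8   20.3   19.6  -88.8] 0.1078
scene blade 68 [ 749.7 -221.4   21.2   18.9  -27. ] 0.1081
```

View pics/w2.png

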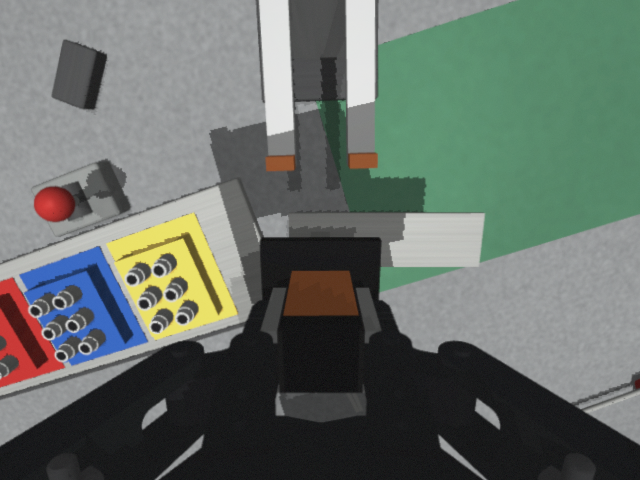

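The wrist view shows the grip block centred at x=321, in line with the fork gap (tips at 280 and 363). The blade is level and to the right.

>>> {"op": "step_arm", "data": {
  "offset": [
    [0.25,0,0],
    [0.4,0,0],
    [0.4,0,0],
    [0.3,0,0],
    [0.18,0,0],
    [0,0,0],
    [0,0,0.1],
    [0,0,0.1],
    [0,0,0.08],
    [0,0,0.04]
  ],
  "rotation": [
    [0,0,0],
    [0,0,0],
    [0,0,0],
    [0,0,0],
    [0,0,0],
    [0,0,0],
    [0,0,0],
    [0,0,0],
    [0,0,0],
    [0,0,0]
  ],
  "hand": [-1,-1,-1,-1,-1,-1,-1,-1,-1,-1]
}}

```text
time: 62.1
tool_pos: [0.667, -0.0072, 0.2276]
orientation: [3.121, -0.355, -0.001]
ft_force: [0.4, -1.0, -2.3]
opening: 0.0235
grip_force: 60.2
```

```bash
python3 plan.py .6669 -.0075 .2269 -102.9; python3 l2.py|grep -E "blade|collar"
```

```text
t 62.1 pos [ 0.667  -0.0072  0.2276] yaw -102.98 open 0.0235 F [ 0.4 -1.  -2.3]
offset total [-0.     0.006  0.012] rot total [ 0.    0.01 -0.02] | j6 101.3
top blade 85 [ 748.5 -218.9   20.3   20.   -79.1] 0.108
scene tips/collar 644 [682.6 -11.6  74.   50.6 -11. ] 0.1875
scene blade 742 [652.8 -66.6  89.8  38.7  78.5] 0.1034
```

Lower the last bit, open the fingers and rise.

>>> {"op": "step_arm", "data": {
  "offset": [
    [0,0,0.015],
    [0,0,0],
    [0,0,0],
    [0,0,0],
    [0,0,0],
    [0,0,0],
    [0,0,0],
    [0,0,-0.3],
    [0,0,-0.5],
    [0,0,-0.7]
  ],
  "rotation": [
    [0,0,0],
    [0,0,0],
    [0,0,0],
    [0,0,0],
    [0,0,0],
    [0,0,0],
    [0,0,0],
    [0,0,0],
    [0,0,0],
    [0,0,0]
  ],
  "hand": [-1,-1,1,1,1,1,1,1,1,1]
}}

```text
time: 63.45
tool_pos: [0.6669, -0.0073, 0.3185]
orientation: [3.121, -0.355, -0.002]
ft_force: [0.6, 0.4, 0.0]
opening: 0.0849
grip_force: 0.0
```

```bash
cat > w.py <<'E'
from h import *
p,d,W,rays,C=cap("wrist"); Z=W[...,2]
for nm,lo,hi in (('griptop',.228,.25),('collar',.18,.2),('blade',.09,.112)):
    m=(Z>lo)&(Z<hi)&(W[...,0]>.5)&(W[...,0]<.85)
    if m.sum()>9: m=biggest(m); P=W[m]; q=P[:,:2].mean(0); print(nm,m.sum(),rect(P),np.nanmedian(Z[m]).round(4),np.linalg.lstsq(np.c_[P[:,:2]-q,np.ones(len(P))],P[:,2],rcond=None)[0].round(4))
E
python3 w.py; python3 plan.py .6669 -.0075 .33 -102.9;for a in "yellow .034 .05 .3" "red .034 .25 .5" "blue .034 .15 .4"; do python3 car.py $a; done
```

```text
griptop 2163 [667.2  -7.7  25.   24.4 -12.6] 0.238 [-0.0833  0.0162  0.2376]
collar 6786 [672.1  -8.7  91.9  50.7 -12. ] 0.1901 [-0.083   0.0121  0.1885]
blade 3373 [651.8 -73.4  75.1  36.6  77.6] 0.1027 [-0.0033  0.0031  0.1027]
t 63.5 pos [ 0.6698 -0.0073  0.326 ] yaw -102.98 open 0.0852 F [2.  0.4 5.2]
offset total [-0.046  0.014 -0.067] rot total [-0.02 -0.1  -0.02] | j6 101.3
top none
scene 323 [550.6 168.8  72.4  57.9 -85.1] z,slopes [-0.0059  0.001   0.0343]
top 820 [522.  367.9  81.   71.    5.7] z,slopes [-0.0018  0.005   0.0331]
scene 419 [522.2 364.7  81.5  74.5   4.9] z,slopes [0.006  0.0033 0.0341]
top 870 [530.4 267.5  80.6  71.2   5.8] z,slopes [0.0003 0.0018 0.0331]
scene 468 [529.5 265.   83.4  72.8   5.7] z,slopes [-0.0073  0.0046  0.0342]
```

>>> {"op": "step_arm", "data": {
  "offset": [
    [-0.15,-0.35,0],
    [-0.2,-0.5,0],
    [-0.2,-0.5,0],
    [-0.2,-0.5,0],
    [-0.18,-0.39,0],
    [0,0,0],
    [0,0,0],
    [0,0,0],
    [0,0,0],
    [0,0,0]
  ],
  "rotation": [
    [0,0,0],
    [0,0,0],
    [0,0,0],
    [0,0,0],
    [0,0,0],
    [0,0,-0.95],
    [0,0,-0.95],
    [0,0,-0.95],
    [0,0,-0.95],
    [0,0,0]
  ],
  "hand": [1,1,1,1,1,-1,-1,-1,-1,-1]
}}

```text
time: 65.05
tool_pos: [0.6425, 0.1373, 0.3164]
orientation: [-3.137, -0.165, 0.002]
ft_force: [-0.4, -0.4, -0.7]
opening: 0.0
grip_force: 0.0
```

```bash
python3 plan.py .645 .136 .105 -84.1; python3 l2.py|grep -vE orange; for a in "yellow .034 .05 .3" "red .034 .25 .5" "blue .034 .15 .4"; do python3 car.py $a; done;python3 -c "
from h import *
p,_,_,_,_=cap('wrist'); cv2.imwrite('pics/w3.png',p[:,:,::-1])"
```

```text
t 65.05 pos [0.6425 0.1373 0.3164] yaw -83.98 open 0.0 F [-0.4 -0.4 -0.7]
offset total [0.045 0.026 3.524] rot total [-0.    0.02  0.02] | j6 95.0
top griptop 242 [667.4  -6.4  26.2  24.7 -12.7] 0.237
top tips/collar 908 [673.8  -7.8  91.1  50.6 -11.8] 0.189
top blade 709 [653.8 -69.   82.2  35.4  77.1] 0.1018
top none
scene 97 [534.9 196.2  81.7  13.5   6.2] z,slopes [ 0.0073 -0.1556  0.0344]
top none
scene 427 [522.1 364.8  81.4  74.    5.2] z,slopes [0.0163 0.0111 0.0341]
top none
scene 453 [529.6 264.2  83.5  73.9   6. ] z,slopes [-0.0108  0.0089  0.0342]Traceback (most recent call last):
  File "l2.py", line 13, in <module>
    m=biggest(m); print(' ball',m.sum(),np.round(np.nanmean(W[m],0),4),np.round(np.nanmax(Z[m]),4))
  File "h.py", line 29, in biggest
    return l==1+np.argmax(st[1:,4])
                ~~~~~~~~~^^^^^^^^^^
    return _wrapfunc(a, 'argmax', axis=axis, out=out, **kwds)
    return bound(*args, **kwds)
ValueError: attempt to get argmax of an empty sequence
```

View pics/w3.png

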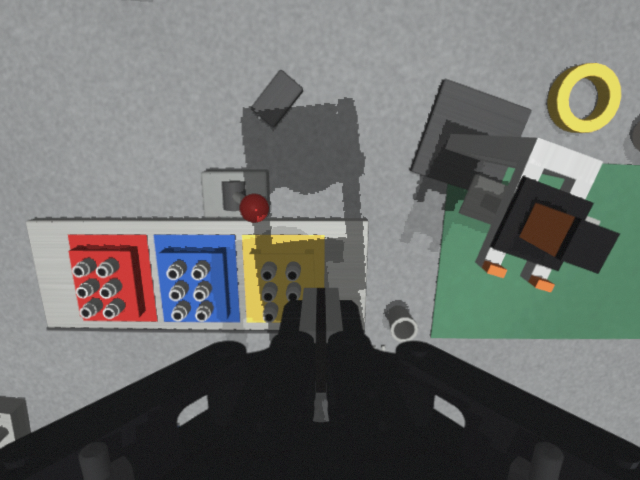

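The wrist view shows the lever ball at (255,208), leaning to the tray's -y, with the closed fingers at (320,300) to its -y side. The lifter hangs at (550,225) and all three carriers are on their pads. I can descend now.

>>> {"op": "step_arm", "data": {
  "offset": [
    [0.04,0,0.5],
    [0,0,0.6],
    [0,0,0.6],
    [0,0,0.6],
    [0,0,0.6],
    [0,0,0.4],
    [0,0,0.2],
    [0,0,0]
  ],
  "rotation": [
    [0,0,0],
    [0,0,0],
    [0,0,0],
    [0,0,0],
    [0,0,0],
    [0,0,0],
    [0,0,0],
    [0,0,0]
  ],
  "hand": [-1,-1,-1,-1,-1,-1,-1,-1]
}}

```text
time: 66.45
tool_pos: [0.6453, 0.1364, 0.1068]
orientation: [3.137, 0.165, -0.002]
ft_force: [0.6, 0.1, -0.5]
opening: 0.0002
grip_force: 0.0
```

>>> {"op": "step_arm", "data": {
  "offset": [
    [0,-0.15,0],
    [0,-0.2,0],
    [0,-0.2,0],
    [0,-0.2,0],
    [0,-0.2,0],
    [0,-0.2,0],
    [0,-0.2,0],
    [0,-0.1,0],
    [0,0,0]
  ],
  "rotation": [
    [0,0,0],
    [0,0,0],
    [0,0,0],
    [0,0,0],
    [0,0,0],
    [0,0,0],
    [0,0,0],
    [0,0,0],
    [0,0,0]
  ],
  "hand": [-1,-1,-1,-1,-1,-1,-1,-1,-1]
}}

```text
time: 67.58
tool_pos: [0.6362, 0.2236, 0.107]
orientation: [-3.137, -0.166, 0.0]
ft_force: [-0.5, -0.1, 0.3]
opening: 0.0003
grip_force: 0.0
```

```bash
python3 plan.py .635 .2345 .105 -84.1; python3 -c "
from h import *
p,_,W,_,_=cap('scene'); cv2.imwrite('pics/s4.png',cv2.resize(p[180:340,320:520,::-1],(750,600)))
m=mask(p,'red')&(W[...,0]>.6)&(W[...,2]>.06)&(W[...,1]>.1); print(m.sum(),W[m].mean(0))"
```

```text
t 67.58 pos [0.6362 0.2236 0.107 ] yaw -83.95 open 0.0003 F [-0.5 -0.1  0.3]
offset total [-0.001 -0.183  0.034] rot total [-0.    0.    0.03] | j6 102.3
182 [0.64888687 0.52884322 0.10337592]
```

View pics/s4.png

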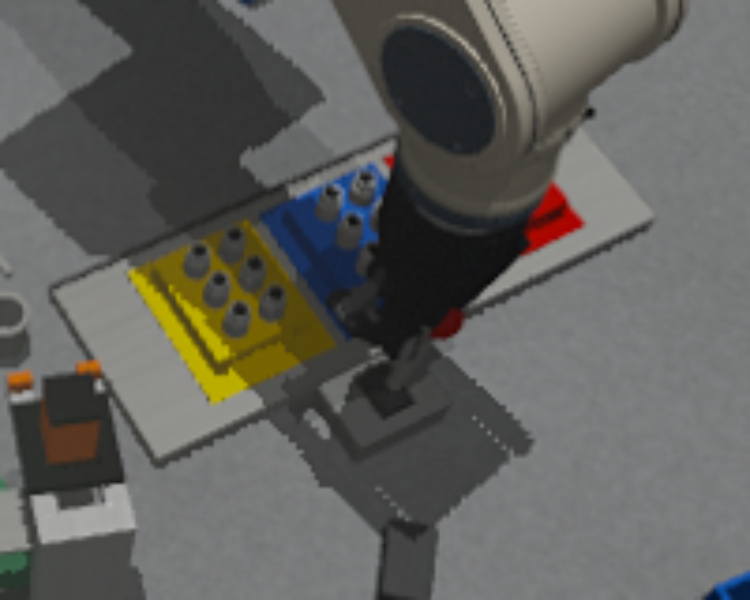

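The crop shows the ball at (448,322), being pushed past vertical towards +y. I'll push it the last stretch.

>>> {"op": "step_arm", "data": {
  "offset": [
    [0,-0.06,0],
    [0,-0.06,0],
    [0,-0.06,0],
    [0,-0.03,0],
    [0,0,0]
  ],
  "rotation": [
    [0,0,0],
    [0,0,0],
    [0,0,0],
    [0,0,0],
    [0,0,0]
  ],
  "hand": [-1,-1,-1,-1,-1]
}}

```text
time: 68.25
tool_pos: [0.6351, 0.2358, 0.1072]
orientation: [-3.137, -0.165, -0.0]
ft_force: [0.7, 1.3, -0.1]
opening: 0.0
grip_force: 0.0
```

```bash
python3 plan.py .635 .2345 .105 -84.1; python3 -c "
from h import *
p,_,W,_,_=cap('scene')
m=mask(p,'red')&(W[...,0]>.6)&(W[...,0]<.68)&(W[...,2]>.06)&(W[...,1]>.1)&(W[...,1]<.35); print(m.sum(),W[m].mean(0),W[m].max(0))"
```

```text
t 68.25 pos [0.6351 0.2358 0.1072] yaw -83.97 open 0.0 F [ 0.7  1.3 -0.1]
offset total [-0.004  0.021  0.037] rot total [-0.   -0.    0.03] | j6 103.3
54 [0.64109317 0.25922072 0.13267755] [0.67248359 0.29778781 0.27861494]
```

>>> {"op": "step_arm", "data": {
  "offset": [
    [0,-0.04,0],
    [0,0,0]
  ],
  "rotation": [
    [0,0,0],
    [0,0,0]
  ],
  "hand": [-1,-1]
}}

```text
time: 68.55
tool_pos: [0.6348, 0.2381, 0.1072]
orientation: [-3.137, -0.165, 0.0]
ft_force: [-0.2, 0.4, -0.1]
opening: -0.0001
grip_force: 0.1
```

>>> {"op": "step_arm", "data": {
  "offset": [
    [0,-0.03,0],
    [0,0,0]
  ],
  "rotation": [
    [0,0,0],
    [0,0,0]
  ],
  "hand": [-1,-1]
}}

```text
time: 68.8
tool_pos: [0.6346, 0.2398, 0.1072]
orientation: [-3.137, -0.165, 0.0]
ft_force: [-0.4, -0.2, -0.5]
opening: 0.0004
grip_force: 0.2
```

>>> {"op": "step_arm", "data": {
  "offset": [
    [0,0.3,0],
    [0,0.4,0],
    [0,0.3,0],
    [0,0,-0.5],
    [0,0,-0.6],
    [0,0,-0.6],
    [0,0.5,-0.3],
    [0,0.6,0],
    [0,0.6,0],
    [0,0,0]
  ],
  "rotation": [
    [0,0,0],
    [0,0,0],
    [0,0,0],
    [0,0,0],
    [0,0,0],
    [0,0,0],
    [0,0,0],
    [0,0,0],
    [0,0,0],
    [0,0,0]
  ],
  "hand": [-1,-1,-1,-1,-1,-1,-1,-1,-1,-1]
}}

```text
time: 70.05
tool_pos: [0.6517, 0.0751, 0.2274]
orientation: [3.137, 0.159, 0.0]
ft_force: [0.5, -0.1, -0.7]
opening: 0.0
grip_force: 0.0
```

```bash
python3 - <<'E'
from h import *
for n in('scene','wrist'):
    p,_,W,_,_=cap(n)
    if n=='wrist': cv2.imwrite('pics/w4.png',p[:,:,::-1])
    m=mask(p,'red')&(W[...,0]>.6)&(W[...,0]<.68)&(W[...,2]>.06)&(W[...,2]<.13)&(W[...,1]>.1)&(W[...,1]<.35)
    if m.any(): m=biggest(m); print(n,m.sum(),W[m].mean(0),W[m].max(0))
E
python3 plan.py .6 .1 .3 -84
```

```text
scene 95 [0.63455575 0.26182037 0.10053993] [0.64400681 0.27582454 0.10768011]
wrist 1176 [0.63342835 0.26063239 0.09948239] [0.64368744 0.2745063  0.10634416]
t 70.15 pos [0.6516 0.0776 0.2272] yaw -84.09 open -0.0 F [-0.6 -0.4 -0.3]
offset total [-0.817 -0.461 -1.212] rot total [-0.    0.   -0.02] | j6 89.8
```

View pics/w4.png

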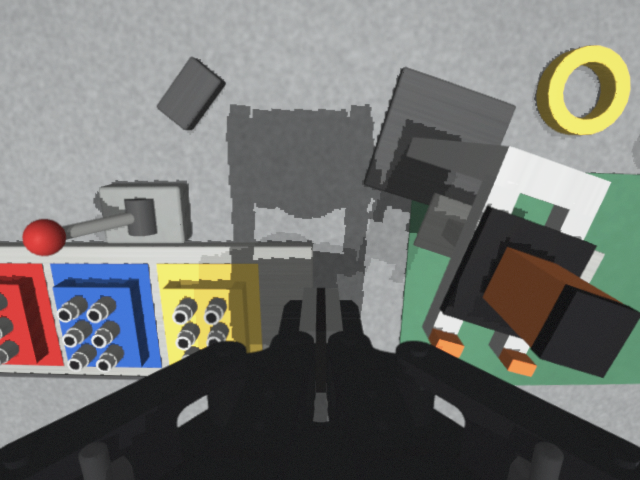

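The wrist view shows the ball at (44,236), fully over to +y; the shift works out to about 0.99 rad. I'll move the arm clear and do one last check.

>>> {"op": "step_arm", "data": {
  "offset": [
    [0,0,-0.6],
    [0,0,-0.6],
    [0,0,-0.6],
    [-0.5,0,0],
    [-0.6,0,0],
    [-0.6,0,0],
    [-0.6,0,0],
    [-0.6,0,0],
    [0,0,0],
    [0,0,0]
  ],
  "rotation": [
    [0,0,0],
    [0,0,0],
    [0,0,0],
    [0,0,0],
    [0,0,0],
    [0,0,0],
    [0,0,0],
    [0,0,0],
    [0,0,0],
    [0,0,0]
  ],
  "hand": [-1,-1,-1,-1,-1,-1,-1,-1,-1,-1]
}}

```text
time: 71.4
tool_pos: [0.4793, 0.0609, 0.3357]
orientation: [-3.137, -0.166, -0.002]
ft_force: [-0.4, 0.3, -0.4]
opening: 0.0001
grip_force: 0.0
```

```bash
for a in "yellow .034 .05 .3" "red .034 .25 .5" "blue .034 .15 .4"; do python3 car.py $a; done; python3 l2.py | grep -v orange
```

```text
top 268 [520.6 167.6  69.6  42.3 -84.5] z,slopes [-0.0077 -0.005   0.0332]
scene 453 [538.5 167.3  83.1  72.1   5.8] z,slopes [-0.0032 -0.0035  0.0345]
top 525 [521.4 374.3  81.1  57.9   5.6] z,slopes [ 0.001  -0.0073  0.0332]
scene 430 [522.8 364.5  82.6  75.1   4.9] z,slopes [0.0026 0.0025 0.034 ]
top none
scene 460 [529.1 265.2  82.3  71.9   5.7] z,slopes [0.0001 0.0032 0.0344]
top blade 429 [650.7 -82.3  55.2  35.5  77.4] 0.1019Traceback (most recent call last):
  File "l2.py", line 13, in <module>
    m=biggest(m); print(' ball',m.sum(),np.round(np.nanmean(W[m],0),4),np.round(np.nanmax(Z[m]),4))
  File "h.py", line 29, in biggest
    return l==1+np.argmax(st[1:,4])
                ~~~~~~~~~^^^^^^^^^^
    return _wrapfunc(a, 'argmax', axis=axis, out=out, **kwds)
    return bound(*args, **kwds)
ValueError: attempt to get argmax of an empty sequence
```

All the carriers are unchanged on their pads in the scene view; the top view is partly blocked by the arm. Handing in.

```bash
python3 -c "
from station import ctrl
print(ctrl.job_done())"
```

```text
the job is handed in; nothing more can be done
None
```

The job is handed in (verdict not shown): by my last camera checks all three carriers sit within about 3 mm of their pad centres (red reseated after it was knocked aside), the lifter hangs back on its hook, and the lever is over at about 0.99 rad.

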